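# Put the duck away behind the drop front

## Task

Put the yellow duck away in the sky-blue toy cupboard: gently lower its drop front all the way, stand the duck on its wheels on the cupboard floor, fully inside and clear of the front, and let go, then push the front back up until it is fully shut. Either the duck or the red roof block stands where the front comes down, so first set that toy aside on the table, standing as it was; never drop the front or let it press on a toy, do not tip the duck or the roof block, and leave the spinning top and the bricks where they are.

Things in the scene. Friction and masses are not known exactly. Their poses are not given: they have to be found in the camera images.
- cupboard: Sky-blue wooden toy cupboard, fixed; 310 wide (y), 200 deep, 235 high. Origin on the table under the middle of the hinge line; +x points into it, away from the robot. Roof board 15 thick, underside 220 above the table, covers x = 80 to 200, so the inside is reached with a leaning tool. A fixed drawer knob sticks out to x = -27 at y = 0, 28 above the table.
- front (a joint): Angle of the drop front (rad): 0 shut, leaning 20 deg inwards, held by its weight; 1.9 fully down on its stop, nearly level towards the robot. Panel 274 wide, 12 thick, 150 tall, 0.4 kg, hinged at its foot, hardly any friction: it falls unless held. Coming down it sweeps the table from the hinge to cupboard x = -200, y = -140 to 140, down to 40 above the table.
- front_hinge (a point): Middle of the hinge line of the drop front: cupboard x = 0, y = 0, 60 above the table. The hinge axis is the cupboard's y.
- front_knob (a point): Centre of the drop front's knob: a pine dowel 40 long along the cupboard's y, 22 in diameter, on a 12 thick stalk 34 beyond the middle of the panel's top edge; 184 from the hinge line, 235 above the table when shut. Pinched across its two end faces it turns between the fingers.
- duck_center (a point): Yellow wooden duck, 0.2 kg, 100 long, 56 wide over its red wheels, 107 high. Point on its middle plane 53 above the wheels' underside, midway along; +x to the beak, z up. Grip the body across y, 15 behind and 15 above the point: x -41 to 21, 38 wide, flat sides, 23 to 83 above the underside. Wheels 26 high at x = -32 and 32; head 33 wide at x = 20.
- roof_center (a point): Faded red roof block, triangular prism, 0.18 kg: 110 long at its foot (x), 45 thick (y, flat upright faces to grip), 65 high, ridge over the middle of its length. Point at its middle, 32.5 above its underside; z up.
- spintop_center (a point): Striped tin spinning top standing on a wooden foot, 100 in diameter, 119 high, bystander. The point is on its axis 60 above the table.
- brick_in_center (a point): Plain wooden brick 100 long (x), 30 wide (y), 50 high, standing on its edge on the cupboard floor inside, bystander. The point is its centre.
- brick_low_center (a point): Plain wooden brick 50 x 100 x 30 high lying on the cupboard's roof, bystander. The point is its centre.
- brick_high_center (a point): Second plain wooden brick 50 x 100 x 30 high lying on the cupboard's roof, bystander. The point is its centre.
- inside (a point): Point on the cupboard's inner floor, at cupboard x = 90, y = 0, 60 above the table; axes as the cupboard's. The floor runs from x = 0 to 178 in cupboard x, then a 30 high rail; the back is otherwise open. Inner faces of the 15 thick side walls at y = -140 and 140.
Mind the look-alikes: they are no part of the job. Of the things like the part that bears roof_center, leave any that is turquoise; of the rest the larger one is meant. Of the things that look like the part that bears duck_center, the larger one is meant.

How it is judged:
By the outcome, as a careful person would: the job done as asked, in the order asked, and still so for the second after the job is handed in, with the robot touching nothing.
It also fails if it takes over 72 s, if anything falls off the work surface, if the arm or the gripper's body presses on something with over 40 N, if the wrist force passes 120 N, or if a joint passes its speed limit or range.

## Robot

A 6-joint arm with a two-finger parallel gripper is mounted at the origin on the work surface. World frame = base frame: x ahead of the robot, y to its left, z up, the work surface at z = 0. Lengths are in mm, angles in rad, forces in N, time in s.
With the tool pointing down it reaches from about 350 to 875 mm from the base axis. Payload 4.2 kg.
Tool frame: the origin (TCP) lies at the very end of the fingers, on their centre line; the grasp point (between the pads) lies arm.hold_point_z behind it (arm.hold_point_z is the distance from the TCP to the grasp point, in mm); y points along the fingers, x is the direction in which the jaws open and shut, and the axes are right-handed (so a half turn about y gives the same grasp; the last joint's range is limited). The gripper opens to 85 mm and grips with 20 to 120 N. Pads are 22 mm wide; open, the fingers measure 114 mm over their backs; the gripper's body (76 mm by 85 mm) begins 54 mm behind the grasp point. The pads swing forward as they close: fully open they stand 13 mm farther back than shut.
Start: joints at [1.412, 0.385, 0.008, 0, -1.194, -0.259], TCP at [253.561, 571.232, 231.312] pointing down, gripper open.
Joint ranges: [-3.14, 3.14], [-1.21, 2.06], [-1.07, 1.41], [-3.16, 2.05], [-2.99, -0.16], [-3.1, 3.1]. Speed limits (rad/s): [2.79, 2.79, 3.14, 3.14, 3.14, 3.14].

## Interface

Orientations are given as a unit quaternion [x, y, z, w].
In Python, from bench import arm gives the robot as it stands.
- The arm moves only by the shell command python3 -m creep 'ROWS'. ROWS is JSON, a list of rows, each a list of 3 entries, a list of its own where there are three numbers: the shift along the world's x, y, z in mm, then the turn, a rotation vector about the world's x, y, z in rad, then the gripper command: -1 is shut, 1 is fully open, values between are in proportion. In form: [[[dx, dy, dz], [wx, wy, wz], jaw], ...]. A call has 1 to 12 rows; each row is the pose to reach, as a shift and turn from the pose commanded when the call began; what a row does not reach only later rows make up. A row lasts 1/12 s, in which the tool goes at most 41.7 mm and 7.16 degrees, less where a joint would pass 70% of its speed; a pose out of reach is approached as far as the arm can. A call with a gripper value outside its range is refused whole. The fingers move at their own pace and stop on an object; the grip force is fixed at half the most. Time passes only in rows, so rows that repeat a pose let the fingers close. It gives the time, the measured TCP pose, the force and the opening at its end, in the units of the state.
- arm.read_state(): the state, without advancing time (a new reading comes with each control period).
- arm.get_image(name): name is "scene" or "side" or "wrist"; returns (picture, depth): 384x512x3 uint8, red, green, blue; 384x512 float32, mm along the optical axis (not along the pixel's ray), 0 where there is no reading.
- arm.camera_params(name): a dict with "camera_matrix" (3x3 intrinsics, pixels), "k1" (the pictures are not rectified: a ray, as slopes to the right and down, at radius r is drawn at 1 + k1 r^2 times it, then the intrinsics apply), "extrinsics" (4x4, takes a point from world to camera coordinates); the wrist camera has in their place "T_tool_cam" (4x4, takes a point from camera to tool coordinates, whose origin is the TCP and whose axes are the tool frame's). Camera axes: x right, y down, z forward; pixel columns grow to the right and rows downward; lengths in mm; the calibration is good to about 2 mm. A picture is of the moment at which its call begins: read the wrist's pose just before it. camera_params takes no time and is no camera call.
- arm.job_done(): hands the job in, once; it reports no verdict.
The state is a dict: "clock": time; "joints": joint angles; "joint_vel": joint speeds; "joint_efforts": joint torques, N m; "position": TCP position; "ee_rot": TCP orientation; "contact_force": force on the tool from outside, world axes, zero at the start; "wrist_torque": the same for the moment, N m; "gripper_width": finger opening in mm.
Only numpy, scipy, OpenCV 4.12 (cv2) and the standard library are available. Lean on these libraries where they do the work, as an engineer would, in place of code of your own. Each camera call takes 0.05 s, during which the arm holds its last target.

## Working session

There is one attempt and no reset: what is moved stays moved. The work goes in short steps, Python scripts to look and compute and a shell command to move; the robot and the scene stay as the last step left them, time stands still between calls to the robot, and variables do not carry over. Pictures are saved under pics/ and viewed, and the job is handed in when it is done.

```bash
ls -la; mkdir -p pics
cat > h.py <<'E'
import numpy as np, cv2, pickle
from bench import arm
def snap(n,tag):
    st=arm.read_state()
    im,d=arm.get_image(n)
    cv2.imwrite(f'pics/{tag}.png',im[:,:,::-1]); pickle.dump((im,d,st),open(f'pics/{tag}.pkl','wb'))
    return im,d,st
def Tcw(n,st=None):
    p=arm.camera_params(n)
    if n=='wrist':
        from scipy.spatial.transform import Rotation as R
        T=np.eye(4);T[:3,:3]=R.from_quat(st['ee_rot']).as_matrix();T[:3,3]=st['position']
        return T@np.array(p['T_tool_cam'])
    return np.linalg.inv(np.array(p['extrinsics']))
def cloud(n,d,st=None):
    p=arm.camera_params(n);K=np.array(p['camera_matrix']);k1=p['k1']
    h,w=d.shape;u,v=np.meshgrid(np.arange(w),np.arange(h))
    pts=np.stack([u,v],-1).reshape(-1,1,2).astype(float)
    x=cv2.undistortPoints(pts,K,np.array([k1,0,0,0,0.])).reshape(h,w,2)
    c=np.dstack([x*d[...,None],d,np.ones_like(d)])
    P=(c@Tcw(n,st).T)[...,:3]
    P[d<=0]=np.nan
    return P
def proj(n,X,st=None):
    p=arm.camera_params(n);K=np.array(p['camera_matrix'])
    T=np.linalg.inv(Tcw(n,st));c=np.c_[np.atleast_2d(X),np.ones(len(np.atleast_2d(X)))]@T.T
    s=c[:,:2]/c[:,2:3];s=s*(1+p['k1']*(s**2).sum(1,keepdims=True))
    return s*[K[0,0],K[1,1]]+[K[0,2],K[1,2]]
E
python3 - <<'E'
from h import *
for n in('scene','side','wrist'): snap(n,n+'0')
for n in('scene','side','wrist'): print(arm.camera_params(n))
s=arm.read_state();print(s, arm.hold_point_z)
E
```

```text
total 12
drwxr-xr-x  3 agent agent 4096 Dec  7 14:38 .
drwxr-xr-x 23 root  root  4096 Dec  7 14:38 ..
drwxr-xr-x  2 agent agent 4096 Dec  7 14:38 pics
{'camera_matrix': array([[362.70565222,   0.        , 254.39026764],
       [  0.        , 362.70565222, 192.80612679],
       [  0.        ,   0.        ,   1.        ]]), 'k1': -0.018338872295002067, 'extrinsics': array([[ 9.81714730e-01,  1.89966233e-01,  1.22073324e-02,
        -5.82502070e+02],
       [ 1.56334707e-01, -7.68001923e-01, -6.21073672e-01,
         3.11157870e+01],
       [-1.08607771e-01,  6.11625602e-01, -7.83657116e-01,
         9.65366284e+02],
       [ 0.00000000e+00,  0.00000000e+00,  0.00000000e+00,
         1.00000000e+00]])}
{'camera_matrix': array([[400.53252614,   0.        , 252.91210245],
       [  0.        , 400.53252614, 199.11298373],
       [  0.        ,   0.        ,   1.        ]]), 'k1': -0.0878032320440152, 'extrinsics': array([[-9.90025316e-01, -1.39177290e-01, -2.18987380e-02,
         5.78862084e+02],
       [-7.60510481e-02,  6.58755114e-01, -7.48503799e-01,
         1.43139241e+02],
       
[... 749 characters left out ...]
rray([ 1.41160699e+00,  3.85403602e-01,  6.90625767e-03, -3.47492862e-04,
       -1.19402057e+00, -2.58625498e-01]), 'joint_vel': array([ 1.24027733e-05, -1.68463343e-03,  4.03039921e-03,  2.79044708e-03,
        1.07265343e-03,  1.61013949e-03]), 'joint_efforts': array([ 3.79883923e-04, -3.92677689e+01,  1.88580644e+01,  4.18866411e+00,
       -3.41084895e-03,  3.03686303e-07]), 'position': array([253.39395432, 570.82702101, 230.44615288]), 'ee_rot': array([ 0.38588846, -0.59247449,  0.59322372, -0.38490218]), 'contact_force': array([-0.60687113,  0.09557085,  0.13565159]), 'wrist_torque': array([-0.02962631,  0.01461369,  0.01778337]), 'gripper_width': 85.46865989723564} 18.700000000000003
```

View pics/scene0.png

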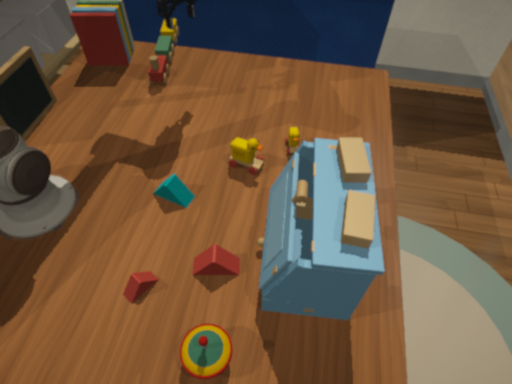

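View pics/side0.png

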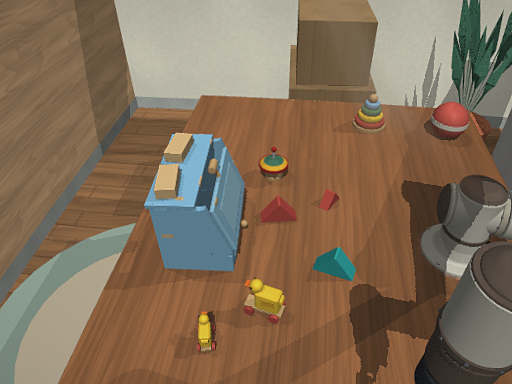

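View pics/wrist0.png

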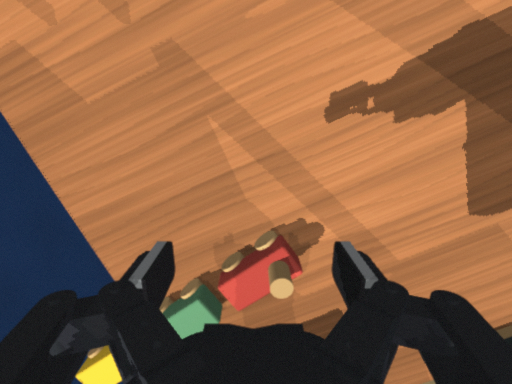

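Run:
```python
from h import *
a=pickle.load(open('pics/scene0.pkl','rb'));b=pickle.load(open('pics/side0.pkl','rb'))
c1=cv2.resize(a[0][110:300,110:400,::-1],None,fx=2.7,fy=2.7,interpolation=cv2.INTER_CUBIC)
c2=cv2.resize(b[0][125:365,130:370,::-1],None,fx=2.5,fy=2.5,interpolation=cv2.INTER_CUBIC)
cv2.imwrite('pics/c1.png',c1);cv2.imwrite('pics/c2.png',c2)
for n,x in(('scene',a),('side',b)):
    P=cloud(n,x[1]);im=x[0];hsv=cv2.cvtColor(im,cv2.COLOR_RGB2HSV).astype(int)
    H,S,V=hsv[...,0],hsv[...,1],hsv[...,2]
    ms={'yel':(H>22)&(H<32)&(S>170)&(V>120),'blue':(H>95)&(H<112)&(S>80)&(V>120),'red':((H<5)|(H>173))&(S>130)&(V>90)}
    for k,m in ms.items():
        nn,l,s,c=cv2.connectedComponentsWithStats((m&np.isfinite(P[...,2])).astype(np.uint8))
        for i in range(1,nn):
            if s[i,4]>40:
                q=P[l==i]
                print(n,k,c[i].round(),s[i,4],np.percentile(q,2,axis=0).round(),np.percentile(q,98,axis=0).round(), np.nanmean(q,0).round())
```

```text
scene yel [99.  5.] 46 [-181.  709.  192.] [-38. 738. 196.] [-106.  724.  194.]
scene yel [165.  28.] 71 [ 38. 520.  53.] [227. 913. 263.] [ 82. 823.  81.]
scene yel [293. 132.] 86 [627. 329.  50.] [655. 378.  78.] [641. 351.  65.]
scene yel [243. 144.] 265 [479. 235.  72.] [549. 273. 107.] [513. 250.  87.]
scene yel [206. 352.] 651 [ 512. -322.   57.] [ 594. -240.   67.] [ 556. -286.   62.]
scene blue [93.  9.] 68 [-173.  662.  198.] [-34. 695. 202.] [-105.  678.  200.]
scene blue [346. 184.] 81 [754.  16. 234.] [785.  52. 237.] [769.  28. 235.]
scene blue [355. 251.] 236 [ 765. -128.  233.] [ 812. -112.  237.] [ 789. -120.  235.]
scene blue [316. 265.] 220 [ 683. -159.   60.] [825. -53. 236.] [ 726. -149.  216.]
scene red [91. 14.] 137 [-169.  635.  191.] [-30. 680. 196.] [-106.  661.  191.]
scene red [160.  65.] 114 [109. 564.  52.] [152. 667.  62.] [133. 613.  58.]
scene red [216. 260.] 771 [ 469. -108.    5.] [567. -58.  66.] [521. -84.  37.]
scene red [137. 284.] 402 [ 338. -199.    4.] [ 387. -136.   46.] [ 362. -169.   27.]
scene red [203. 340.] 53 [ 547. -288.  114.] [ 559. 
[... 301 characters left out ...]
1. -141.   11.] [805. 162. 236.] [713. 100. 154.]
side red [451. 114.] 674 [-148. -631.   82.] [ -35. -551.  138.] [ -88. -586.  110.]
side red [359. 121.] 46 [ 215. -664.   21.] [ 259. -602.   37.] [ 243. -629.   33.]
side red [451. 132.] 56 [-141. -572.   39.] [ -57. -548.   57.] [ -96. -557.   49.]
side red [272. 170.] 74 [ 506. -283.   47.] [ 602. -225.   58.] [ 554. -241.   53.]
side red [328. 200.] 228 [ 338. -170.    3.] [ 389. -126.   47.] [ 367. -147.   23.]
side red [278. 211.] 610 [ 470. -103.    3.] [567. -47.  64.] [518. -67.  30.]
side red [248. 310.] 66 [547. 268.   5.] [568. 280.  27.] [557. 275.  19.]
side red [273. 318.] 67 [484. 285.   5.] [506. 296.  27.] [495. 292.  18.]
```

View pics/c1.png

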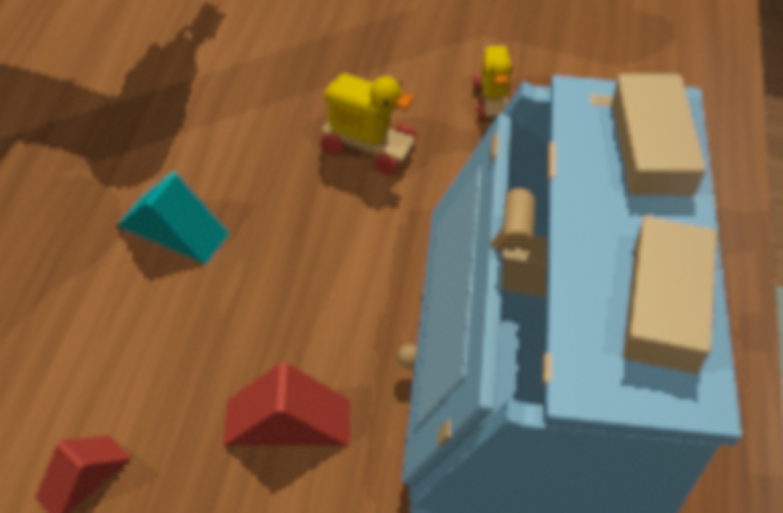

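View pics/c2.png

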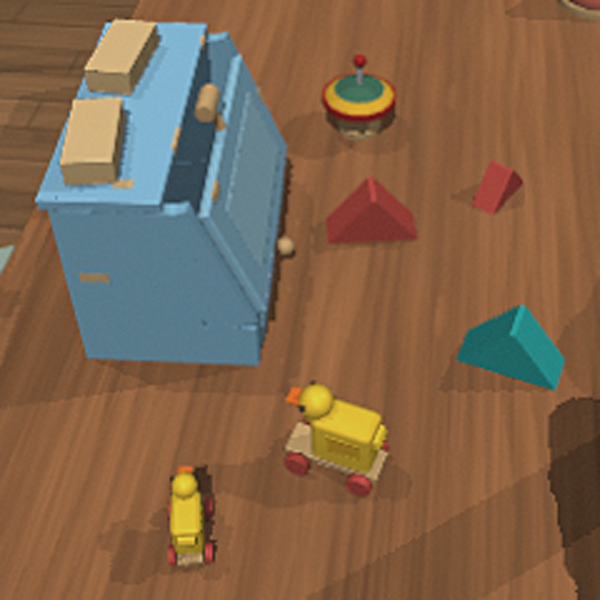

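Run:
```python
from h import *
Q=[]
for n in('scene','side'):
    im,d,_=pickle.load(open(f'pics/{n}0.pkl','rb'));P=cloud(n,d)
    m=(P[...,2]>231)&(P[...,2]<240)&(P[...,0]>560)&(P[...,0]<900)&(abs(P[...,1])<250)
    q=P[m];
    hsv=cv2.cvtColor(im,cv2.COLOR_RGB2HSV)
    bl=(hsv[...,0]>90)&(hsv[...,0]<115)&(hsv[...,1]>60)
    qb=P[m&bl]; r=cv2.minAreaRect(qb[:,:2].astype(np.float32));print(n,r,len(qb),np.median(qb[:,2]))
    print(cv2.boxPoints(r).round(1).tolist())
    # left wall plane
    m2=bl&(P[...,1]>120)&(P[...,2]>20)&(P[...,2]<200)&(P[...,0]>600)
    q2=P[m2]
    if len(q2)>50:
        c=np.median(q2,0)
        for _ in range(5):
            c=q2.mean(0);u,s,vt=np.linalg.svd(q2-c,full_matrices=False);nv=vt[2];e=(q2-c)@nv;q2=q2[abs(e)<max(2,2*e.std())]
        print('wall',c.round(1),nv.round(4),len(q2),e.std())
    # bricks/knob: beige
    beige=(hsv[...,0]>10)&(hsv[...,0]<25)&(hsv[...,1]<150)&(P[...,2]>60)&(P[...,0]>560)&(P[...,0]<900)&(abs(P[...,1])<170)
    nn,l,s,c=cv2.connectedComponentsWithStats(beige.astype(np.uint8))
    for i in range(1,nn):
        if s[i,4]>30:
            q=P[l==i];print('beige',c[i].round(),s[i,4],np.percentile(q,2,axis=0).round(),np.percentile(q,98,axis=0).round(),q.mean(0).round())
```

```text
scene ((766.4146118164062, -0.6366119384765625), (118.15316009521484, 307.7497253417969), 4.409197807312012) 4756 235.21472645658656
[[695.7000122070312, 148.1999969482422], [719.2999877929688, -158.60000610351562], [837.0999755859375, -149.5], [813.5, 157.3000030517578]]
wall [768.2 970.7  84.5] [ 0.0595 -0.0911 -0.9941] 2277 27.762275958804057
beige [353. 159.] 1274 [744.  34. 237.] [806. 133. 267.] [775.  77. 260.]
beige [314. 169.] 36 [701.  41. 168.] [706. 137. 239.] [703.  61. 231.]
beige [303. 200.] 544 [674. -25.  65.] [716.  77. 247.] [692.  26. 163.]
beige [358. 219.] 1615 [ 764. -110.  241.] [813. -13. 267.] [788. -70. 262.]
beige [312. 246.] 31 [ 715. -132.   61.] [727.  -9. 238.] [ 717. -116.  222.]
beige [274. 270.] 31 [ 653. -145.  141.] [ 661. -133.  158.] [ 657. -139.  151.]
side ((766.2655029296875, 5.323883056640625), (122.81806182861328, 314.3095703125), 4.309700965881348) 1855 234.76692980899338
[[693.2000122070312, 157.39999389648438], [716.7999877929688, -156.0], [839.2999877929688, -146.8000030517578], [815.7000122070312, 166.60000610351562]]
wall [719.1 155.2 109.5] [-0.0704  0.9975 -0.0086] 2774 1.1044745526237298
beige [178. 147.] 620 [ 764. -101.  239.] [815.  -5. 267.] [787. -42. 260.]
beige [213. 167.] 147 [ 671. -139.  146.] [716.  21. 247.] [685.  -5. 229.]
beige [167. 182.] 790 [743.  44. 236.] [804. 142. 267.] [772. 103. 260.]
beige [167. 236.] 39 [763. 158. 123.] [791. 162. 137.] [777. 159. 130.]
```

Run:
```python
from h import *
from scipy.spatial.transform import Rotation as R
s=arm.read_state();print(R.from_quat(s['ee_rot']).as_matrix().round(3))
al=[]
yaw=0.0745;O=np.array([626.7,-8]);Rc=np.array([[np.cos(yaw),-np.sin(yaw)],[np.sin(yaw),np.cos(yaw)]])
for n in('scene','side'):
    im,d,_=pickle.load(open(f'pics/{n}0.pkl','rb'));P=cloud(n,d)
    hsv=cv2.cvtColor(im,cv2.COLOR_RGB2HSV).astype(int);H,S,V=hsv[...,0],hsv[...,1],hsv[...,2]
    def reg(x0,x1,y0,y1,z0,z1):
        return (P[...,0]>x0)&(P[...,0]<x1)&(P[...,1]>y0)&(P[...,1]<y1)&(P[...,2]>z0)&(P[...,2]<z1)
    red=((H<6)|(H>172))&(S>120)
    for nm,m in(('roof',reg(440,600,-140,-30,4,80)),('duckbody',reg(450,590,210,310,45,120)),('duckall',reg(450,590,210,310,4,120)),('duckwheels',reg(450,590,210,310,4,30)&red),('turq',reg(300,500,0,250,4,100)&(H>80)&(H<95)&(S>150))):
        q=P[m];r=cv2.minAreaRect(q[:,:2].astype(np.float32));print(n,nm,len(q),np.array(r[0]).round(1),np.array(r[1]).round(1),round(r[2],1),q[:,2].max().round(1))
        if nm=='roof':
            t=q[q[:,2]>58];print(' ridge',t.min(0).round(),t.max(0).round(),t.mean(0).round())
    # interior
    L=(P[...,:2]-O)@Rc
    m=(L[...,0]>0)&(L[...,0]<230)&(abs(L[...,1])<138)&(P[...,2]>55)&(P[...,2]<215)&(H>8)&(H<26)&(S<160)
    q=np.dstack([L,P[...,2]])[m];v,u=np.nonzero(m)
    k=cv2.connectedComponentsWithStats(m.astype(np.uint8))
    for i in range(1,k[0]):
        if k[2][i,4]>15:
            qq=np.dstack([L,P[...,2]])[k[1]==i];print(n,'in',k[3][i].round(),k[2][i,4],np.percentile(qq,3,axis=0).round(),np.percentile(qq,97,axis=0).round(), qq[qq[:,2]>qq[:,2].max()-6].mean(0).round())
    m=(L[...,0]>20)&(L[...,0]<78)&(abs(L[...,1])<30)&(P[...,2]>215)&(H>8)&(H<26)
    q=np.dstack([L,P[...,2]])[m];print(n,'knob',len(q),q.min(0).round(1),q.max(0).round(1))
```

```text
[[-0.406 -0.001  0.914]
 [-0.914 -0.002 -0.406]
 [ 0.002 -1.     0.   ]]
scene roof 1057 [520.2 -95.4] [125.3  78.1] 10.5 68.0
 ridge [ 504. -104.   58.] [529. -57.  68.] [517. -82.  63.]
scene duckbody 498 [519.7 252.9] [38.1 92.5] 75.1 108.3
scene duckall 873 [518.4 249.3] [58.  98.7] 85.5 108.3
scene duckwheels 77 [518.4 249.2] [52.5 83.1] 80.8 27.4
scene turq 635 [353.9 101. ] [43.3 94.1] 75.2 68.6
scene in [292. 164.] 16 [ 37.  88. 200.] [ 40. 108. 207.] [ 39.  97. 204.]
scene in [304. 208.] 306 [47. -6. 64.] [ 94.  76. 208.] [ 47.  -6. 212.]
scene in [274. 270.] 27 [  16. -138.  141.] [  24. -127.  158.] [  22. -133.  156.]
scene knob 239 [ 45.1 -22.3 215.1] [ 68.7  19.  247.6]
side roof 601 [533.  -76.4] [ 78.4 137.6] 81.8 67.0
 ridge [508. -97.  58.] [529. -53.  67.] [518. -74.  62.]
side duckbody 740 [521.2 259.8] [38.9 96.6] 73.8 110.2
side duckall 1224 [514.  266.8] [ 64.2 114. ] 77.5 110.2
side duckwheels 142 [519.9 259.8] [56.7 85.5] 75.1 28.8
side turq 766 [349.1 109.7] [ 46.1 104.6] 74.9 67.6
side in [218. 174.] 18 [ 44. -80. 158.] [ 65.   8. 213.] [ 49.   6. 211.]
side in [216. 201.] 21 [ 39.  83. 192.] [ 43. 113. 206.] [ 41. 100. 203.]
side knob 121 [ 48.6 -17.7 215.5] [ 70.   25.6 248.1]
```

Run:
```python
from h import *
A=[]
for n in('scene','side'):
    im,d,_=pickle.load(open(f'pics/{n}0.pkl','rb'));P=cloud(n,d)
    hsv=cv2.cvtColor(im,cv2.COLOR_RGB2HSV).astype(int);H,S,V=hsv[...,0],hsv[...,1],hsv[...,2]
    m=(((H<7)|(H>170))&(S>120)&(P[...,0]>440)&(P[...,0]<600)&(P[...,1]>-140)&(P[...,1]<-30)&(P[...,2]>4)&(P[...,2]<80)).astype(np.uint8)
    m=cv2.morphologyEx(m,cv2.MORPH_OPEN,np.ones((3,3)))>0
    q=P[m]; r=cv2.minAreaRect(q[:,:2].astype(np.float32));print(n,m.sum(),r,q.min(0),q.max(0))
    A.append(q)
    # normals by ransac: 
    rng=np.random.default_rng(0);rest=q.copy()
    for k in range(3):
        if len(rest)<60:break
        best=None
        for _ in range(400):
            a=rest[rng.choice(len(rest),3,replace=False)];nv=np.cross(a[1]-a[0],a[2]-a[0]);l=np.linalg.norm(nv)
            if l<50:continue
            nv/=l;inl=abs((rest-a[0])@nv)<2
            if best is None or inl.sum()>best.sum():best=inl
        c=rest[best].mean(0);nv=np.linalg.svd(rest[best]-c)[2][2];print(' plane',best.sum(),c.round(1),nv.round(3),'yaw',np.degrees(np.arctan2(nv[1],nv[0])).round(1));rest=rest[~best]
```

```text
scene 996 ((516.2918090820312, -81.82554626464844), (104.02340698242188, 45.23445129394531), 10.965124130249023) [ 464.05647993 -111.93714497    4.14412679] [569.93058619 -51.38176627  67.97984902]
 plane 394 [541.7 -77.1  37.1] [0.763 0.156 0.627] yaw 11.6
 plane 326 [492.  -87.9  37.4] [ 0.765  0.166 -0.623] yaw 12.2
 plane 253 [ 521.6 -102.1   26.9] [ 0.194 -0.981 -0.003] yaw -78.8
side 577 ((519.0128173828125, -74.54183197021484), (101.3690185546875, 50.269065856933594), 13.749794960021973) [ 468.03539714 -107.94565839    4.12109177] [571.1293558  -44.12228486  67.02679201]
 plane 214 [515.  -54.9  27.1] [ 0.169 -0.986 -0.004] yaw -80.3
 plane 165 [543.4 -71.4  36.4] [-0.762 -0.135 -0.633] yaw -169.9
 plane 127 [494.2 -81.3  37. ] [-0.767 -0.154  0.623] yaw -168.7
```

```bash
python3 -m creep '[[[35,-30,0],[0,0,0.1],1],[[60,-60,0],[0,0,0.2],1],[[80,-95,0],[0,0,0.3],1],[[95,-130,0],[0,0,0.4],1],[[110,-165,0],[0,0,0.5],1],[[125,-200,0],[0,0,0.61],1],[[140,-240,0],[0,0,0.61],1],[[155,-280,0],[0,0,0.61],1],[[170,-320,0],[0,0,0.61],1],[[185,-360,0],[0,0,0.61],1],[[200,-400,0],[0,0,0.61],1],[[210,-440,0],[0,0,0.61],1]]' && python3 -m creep '[[[12,-38,0],[0,0,0],1],[[24,-76,0],[0,0,0],1],[[35,-114,-10],[0,0,0],1],[[46,-150,-25],[0,0,0],1],[[54,-190,-40],[0,0,0],1],[[54,-209,-70],[0,0,0],1],[[54,-209,-90],[0,0,0],1],[[54,-209,-90],[0,0,0],1]]'
python3 - <<'E'
from h import *
im,d,st=snap('wrist','w1');print(st['joints'].round(3),st['position'],st['ee_rot'].round(4))
P=cloud('wrist',d,st)
hsv=cv2.cvtColor(im,cv2.COLOR_RGB2HSV).astype(int);H,S,V=hsv[...,0],hsv[...,1],hsv[...,2]
m=(((H<7)|(H>170))&(S>120)&(P[...,2]>4)&(P[...,0]>440)).astype(np.uint8);m=cv2.morphologyEx(m,cv2.MORPH_OPEN,np.ones((3,3)))>0
q=P[m];print(cv2.minAreaRect(q[:,:2].astype(np.float32)),q.min(0),q.max(0))
t=q[q[:,2]>60];print(t.mean(0),t.min(0),t.max(0))
E
```

```text
clock: 1.15
position: [462.8, 134.0, 231.3]
ee_rot: [-0.546, 0.45, -0.45, 0.546]
contact_force: [0.9, 0.1, -0.2]
gripper_width: 85.6
clock: 1.82
position: [512.7, -74.8, 136.6]
ee_rot: [0.547, -0.454, 0.448, -0.542]
contact_force: [-0.6, -0.6, 0.6]
gripper_width: 85.1
[ 0.168  0.303 -0.377 -0.002 -0.901  1.592] [512.74446985 -74.75819706 136.62223488] [ 0.5471 -0.4536  0.4481 -0.5423]
((536.2964477539062, -181.92979431152344), (103.65301513671875, 255.1856231689453), 10.754251480102539) [ 462.30939541 -315.1515523     4.08474432] [601.9594024  -47.26751725  67.0833755 ]
[517.75395781 -78.19419648  63.822254  ] [ 505.76514784 -101.16362586   60.0046227 ] [527.866727   -55.83364422  67.0833755 ]
```

View pics/w1.png

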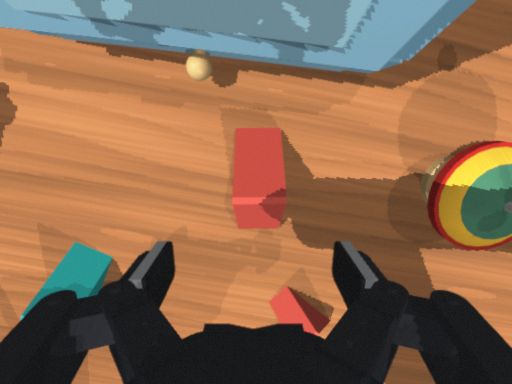

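```bash
python3 -m creep '[[[0,0,-30],[0,0,0],1],[[0,0,-60],[0,0,0],1],[[0,0,-60],[0,0,0],1],[[0,0,-60],[0,0,0],1]]'
```

```text
clock: 2.2
position: [516.7, -72.5, 82.0]
ee_rot: [0.546, -0.449, 0.449, -0.546]
contact_force: [1.0, 0.5, 0.7]
gripper_width: 85.2
```

```bash
python3 -m creep '[[[1,-5,-10],[0,0,0],1],[[1,-5,-10],[0,0,0],1],[[1,-5,-10],[0,0,0],1],[[1,-5,-10],[0,0,0],1]]'; python3 -c "
from h import *
s=arm.read_state();print(s['position'],s['joints'],s['joint_vel'].round(3))"
```

```text
clock: 2.53
position: [518.1, -78.1, 72.4]
ee_rot: [-0.545, 0.449, -0.45, 0.546]
contact_force: [-0.0, -1.6, -1.1]
gripper_width: 85.6
[518.06897248 -78.10976433  72.42887246] [ 1.60430057e-01  3.90988128e-01 -4.44351989e-01  3.23701678e-04
 -7.33375405e-01  1.60246247e+00] [-0.001  0.001 -0.004 -0.001  0.002 -0.002]
```

```bash
python3 -m creep '[[[0,0,-20],[0,0,0],1],[[0,0,-40],[0,0,0],1],[[0,0,-55],[0,0,0],1],[[0,0,-61],[0,0,0],1],[[0,0,-61],[0,0,0],1],[[0,0,-61],[0,0,0],-1],[[0,0,-61],[0,0,0],-1],[[0,0,-61],[0,0,0],-1],[[0,0,-61],[0,0,0],-1],[[0,0,-61],[0,0,0],-1],[[0,0,-61],[0,0,0],-1],[[0,0,-61],[0,0,0],-1]]'
```

```text
clock: 3.53
position: [518.4, -78.0, 11.6]
ee_rot: [-0.545, 0.449, -0.45, 0.546]
contact_force: [-0.7, 0.1, 6.5]
gripper_width: 44.5
```

```bash
python3 -m creep '[[[0,0,20],[0,0,0],-1],[[0,0,50],[0,0,0],-1],[[-5,-5,80],[0,0,0],-1],[[-20,-40,90],[0,0,0],-1],[[-40,-76,90],[0,0,0],-1],[[-59,-112,90],[0,0,0],-1],[[-78,-147,90],[0,0,0],-1],[[-96,-182,90],[0,0,0],-1],[[-112,-212,85],[0,0,0],-1],[[-118,-222,70],[0,0,0],-1],[[-118,-222,45],[0,0,0],-1],[[-118,-222,30],[0,0,0],-1]]' && python3 -m creep '[[[0,0,-5],[0,0,0],-1],[[0,0,-15],[0,0,0],-1],[[0,0,-20],[0,0,0],-1],[[0,0,-25],[0,0,0],-1],[[0,0,-27],[0,0,0],-1],[[0,0,-29],[0,0,0],-1],[[0,0,-29],[0,0,0],-1]]'
```

```text
clock: 4.53
position: [397.1, -300.5, 38.5]
ee_rot: [0.545, -0.452, 0.45, -0.545]
contact_force: [0.4, 0.1, -2.7]
gripper_width: 44.8
clock: 5.12
position: [399.8, -300.2, 11.8]
ee_rot: [-0.546, 0.449, -0.45, 0.546]
contact_force: [-0.0, -0.7, -2.4]
gripper_width: 44.2
```

```bash
python3 -m creep '[[[0,0,-0.5],[0,0,0],-1],[[0,0,-1],[0,0,0],-1],[[0,0,-1],[0,0,0],-1]]'
```

```text
clock: 5.37
position: [399.9, -300.2, 11.6]
ee_rot: [-0.546, 0.449, -0.45, 0.546]
contact_force: [-1.8, 1.7, 7.0]
gripper_width: 44.5
```

```bash
python3 -m creep '[[[0,0,0],[0,0,0],0],[[0,0,0],[0,0,0],0.5],[[0,0,0],[0,0,0],1],[[0,0,0],[0,0,0],1],[[0,0,30],[0,0,0],1],[[0,0,70],[0,0,0],1],[[0,0,110],[0,0,0],1],[[10,10,150],[0,0,0],1],[[30,30,185],[0,0,0],1],[[55,55,215],[0,0,-0.05],1],[[80,80,245],[0,0,-0.12],1],[[105,108,260],[0,0,-0.12],1]]' && python3 -m creep '[[[28,30,15],[0,0,0],1],[[56,60,25],[0,0,0],1],[[84,90,30],[0,0,0],1],[[112,120,30],[0,0,0],1],[[140,150,30],[0,0,0],1],[[168,180,30],[0,0,0],1],[[179,188,30],[0,0,0],1],[[179,188,30],[0,0,0],1],[[179,188,30],[0,0,0],1]]'
python3 - <<'E'
from h import *
from scipy.spatial.transform import Rotation as R
im,d,st=snap('wrist','w2');print(st['joints'].round(3),st['position'],R.from_quat(st['ee_rot']).as_matrix().round(3))
snap('scene','s2')
P=cloud('wrist',d,st)
hsv=cv2.cvtColor(im,cv2.COLOR_RGB2HSV).astype(int);H,S,V=hsv[...,0],hsv[...,1],hsv[...,2]
m=(P[...,0]>660)&(P[...,0]<706)&(abs(P[...,1]+4)<35)&(P[...,2]>222)&(P[...,2]<255)
q=P[m];print(len(q),q.min(0),q.max(0),np.median(q,0))
m=(P[...,2]>228)&(P[...,2]<240)&(H>90)&(H<115)&(P[...,0]>650);q=P[m]
print(cv2.minAreaRect(q[:,:2].astype(np.float32)),q.min(0),q.max(0))
E
```

```text
clock: 6.37
position: [498.4, -199.5, 268.7]
ee_rot: [-0.516, 0.481, -0.484, 0.518]
contact_force: [1.9, -0.5, 0.2]
gripper_width: 85.2
clock: 7.12
position: [676.4, -11.1, 293.8]
ee_rot: [0.519, -0.482, 0.481, -0.517]
contact_force: [0.1, 0.0, -0.1]
gripper_width: 85.6
[ 0.222  0.446  0.258 -0.    -1.385  1.422] [676.41791439 -11.11820394 293.78539457] [[ 0.073 -0.002  0.997]
 [-0.997 -0.     0.073]
 [ 0.    -1.    -0.002]]
1437 [673.80440541 -22.63445556 232.00412554] [705.9934756   30.28422761 247.67606994] [688.32048172  -2.75276532 244.33191522]
((764.4093017578125, 3.1032867431640625), (113.89204406738281, 310.90234375), 4.360030174255371) [ 696.01844785 -155.32726023  231.83114801] [831.69429233 162.20274332 239.92400499]
```

View pics/w2.png

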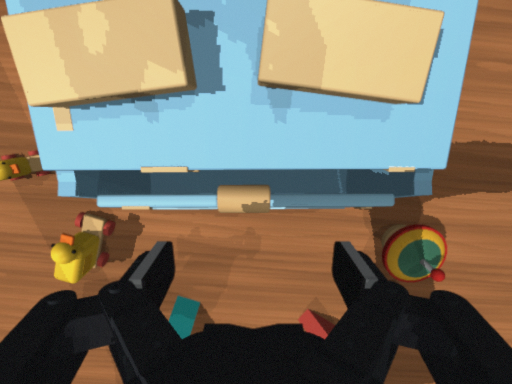

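View pics/s2.png

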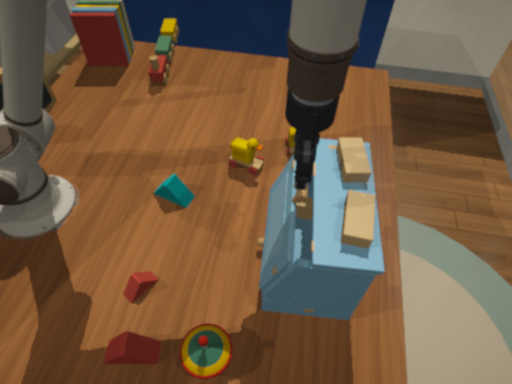

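Run:
```python
from h import *
im,d,st=pickle.load(open('pics/w2.pkl','rb'));P=cloud('wrist',d,st)
print(d[192:206:4,225:266:8]); 
q=P[188:212,222:267].reshape(-1,3);q=q[q[:,2]>238]
print(q.min(0),q.max(0),q[q[:,2]>244.5].mean(0))
e=proj('wrist',[[683.8,-3.7,235],[683.8+.0745*20,-3.7-20,235],[683.8-1.5,-3.7+20,235]],st);print(e)
im2=im[:,:,::-1].copy()
for a in e: cv2.circle(im2,tuple(int(v) for v in a),2,(0,0,255),-1)
cv2.imwrite('pics/k.png',cv2.resize(im2[160:230,190:300],None,fx=6,fy=6))
# commanded-pose ridge of front edge of roof
```

```text
[[201.13557 202.06915 203.26913 200.00638 202.60266 202.07608]
 [201.07657 199.95084 201.57744 200.61186 200.50208 200.82184]
 [200.29506 200.76509 200.87819 200.36899 200.82321 201.19556]
 [201.34512 201.01358 201.87254 201.98499 200.43758 201.89256]]
[675.9694874  -20.4824035  238.17623233] [696.19246159  14.03121076 247.67606994] [685.65231485  -3.42922566 245.64456127]
[[244.7914104  200.01132366]
 [270.3939135  199.99406226]
 [219.1975949  200.03881727]]
```

View pics/k.png

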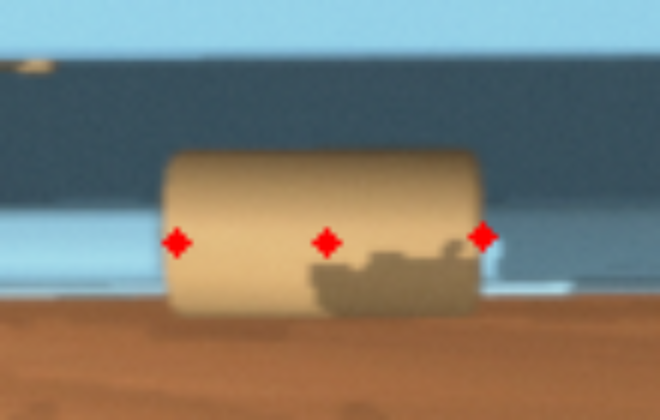

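```bash
python3 -m creep '[[[0,0,-20],[0,0,0],1],[[0,0,-35],[0,0,0],1],[[0,0,-35],[0,0,0],1],[[0,0,-35],[0,0,0],1],[[0,0,-35],[0,0,0],1]]'
```

```text
clock: 7.63
position: [676.5, -12.7, 261.9]
ee_rot: [-0.517, 0.481, -0.483, 0.518]
contact_force: [-0.3, -0.1, 0.2]
gripper_width: 85.5
```

```bash
python3 -m creep '[[[4,5,-5],[0,0,0],1],[[8,9,-15],[0,0,0],1],[[8,9,-25],[0,0,0],1],[[8,9,-25],[0,0,0],1],[[8,9,-25],[0,0,0],1]]'
```

```text
clock: 8.05
position: [683.8, -2.7, 233.5]
ee_rot: [0.519, -0.482, 0.481, -0.517]
contact_force: [0.1, 0.3, 0.2]
gripper_width: 85.6
```

```bash
python3 -m creep '[[[0,0,-8],[0,0,0],1],[[0,0,-15],[0,0,0],1],[[0,0,-19],[0,0,0],1],[[0,0,-19],[0,0,0],1],[[0,0,-19],[0,0,0],0.3],[[0,0,-19],[0,0,0],0],[[0,0,-19],[0,0,0],-0.2],[[0,0,-19],[0,0,0],-1],[[0,0,-19],[0,0,0],-1],[[0,0,-19],[0,0,0],-1],[[0,0,-19],[0,0,0],-1],[[0,0,-19],[0,0,0],-1]]'
```

```text
clock: 9.05
position: [684.6, -3.3, 217.0]
ee_rot: [-0.518, 0.481, -0.482, 0.518]
contact_force: [-0.3, -2.1, 3.5]
gripper_width: 38.9
```

Run:
```python
import numpy as np
c,s=np.cos(.0755),np.sin(.0755);p0=np.arccos(175/184)
f=lambda a:np.array([184*np.sin(p0-a)*c,184*np.sin(p0-a)*s,184*np.cos(p0-a)])
A=np.linspace(0,1.9,37)
for k in (0,12,24):
    print([(f(A[k+i])-f(A[k])).round(1).tolist() for i in range(1,13)])
```

```text
[[-9.3, -0.7, 2.8], [-18.7, -1.4, 5.0], [-28.2, -2.1, 6.8], [-37.8, -2.9, 8.0], [-47.5, -3.6, 8.8], [-57.2, -4.3, 9.0], [-66.8, -5.1, 8.7], [-76.5, -5.8, 7.9], [-86.1, -6.5, 6.6], [-95.6, -7.2, 4.8], [-105.0, -7.9, 2.5], [-114.3, -8.6, -0.3]]
[[-9.1, -0.7, -3.3], [-18.0, -1.4, -7.1], [-26.7, -2.0, -11.3], [-35.2, -2.7, -16.0], [-43.4, -3.3, -21.1], [-51.4, -3.9, -26.7], [-59.0, -4.5, -32.6], [-66.3, -5.0, -39.0], [-73.3, -5.5, -45.8], [-79.9, -6.0, -52.9], [-86.1, -6.5, -60.3], [-91.9, -7.0, -68.1]]
[[-5.4, -0.4, -8.1], [-10.4, -0.8, -16.4], [-14.9, -1.1, -25.0], [-19.0, -1.4, -33.8], [-22.6, -1.7, -42.8], [-25.7, -1.9, -52.0], [-28.3, -2.1, -61.3], [-30.4, -2.3, -70.8], [-32.1, -2.4, -80.4], [-33.2, -2.5, -90.0], [-33.8, -2.6, -99.7], [-33.9, -2.6, -109.4]]
```

```bash
python3 -m creep '[[[-5,-0.4,1.5],[0,0,0],-1],[[-9.3,-0.7,2.8],[0,0,0],-1],[[-18.7,-1.4,5],[0,0,0],-1],[[-28.2,-2.1,6.8],[0,0,0],-1],[[-37.8,-2.9,8],[0,0,0],-1],[[-47.5,-3.6,8.8],[0,0,0],-1],[[-57.2,-4.3,9],[0,0,0],-1],[[-57.2,-4.3,9],[0,0,0],-1],[[-57.2,-4.3,9],[0,0,0],-1]]'; python3 -c "
from h import *
snap('side','d1')"
```

```text
clock: 9.8
position: [627.6, -7.6, 225.7]
ee_rot: [-0.517, 0.481, -0.483, 0.519]
contact_force: [2.4, -5.2, 0.7]
gripper_width: 38.8
```

View pics/d1.png

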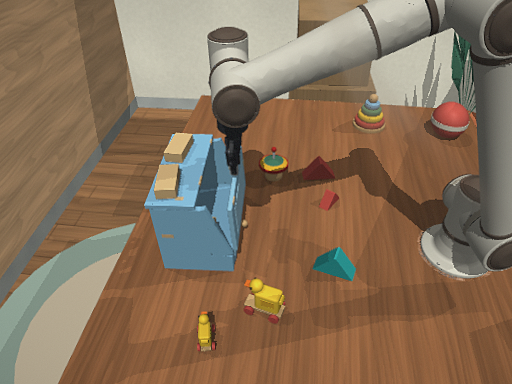

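```bash
python3 -m creep '[[[-9.6,-0.8,-0.3],[0,0,0],-1],[[-19.3,-1.5,-1.1],[0,0,0],-1],[[-28.9,-2.2,-2.4],[0,0,0],-1],[[-38.4,-2.9,-4.2],[0,0,0],-1],[[-47.8,-3.6,-6.5],[0,0,0],-1],[[-57.1,-4.3,-9.3],[0,0,0],-1]]' && python3 -m creep '[[[-9.1,-0.7,-3.3],[0,0,0],-1],[[-18.0,-1.4,-7.1],[0,0,0],-1],[[-26.7,-2.0,-11.3],[0,0,0],-1],[[-35.2,-2.7,-16.0],[0,0,0],-1],[[-43.4,-3.3,-21.1],[0,0,0],-1],[[-51.4,-3.9,-26.7],[0,0,0],-1],[[-51.4,-3.9,-26.7],[0,0,0],-1]]'
```

```text
clock: 10.35
position: [571.3, -11.9, 217.0]
ee_rot: [-0.516, 0.48, -0.483, 0.519]
contact_force: [3.3, -5.8, 1.9]
gripper_width: 39.2
clock: 10.93
position: [517.3, -16.1, 189.5]
ee_rot: [-0.518, 0.481, -0.482, 0.518]
contact_force: [-0.1, -5.1, 5.1]
gripper_width: 38.9
```

```bash
python3 -m creep '[[[-7.6,-0.6,-5.9],[0,0,0],-1],[[-14.9,-1.1,-12.3],[0,0,0],-1],[[-21.9,-1.6,-19.1],[0,0,0],-1],[[-28.5,-2.1,-26.2],[0,0,0],-1],[[-34.7,-2.6,-33.6],[0,0,0],-1],[[-40.5,-3.1,-41.4],[0,0,0],-1]]' && python3 -m creep '[[[-5.4,-0.4,-8.1],[0,0,0],-1],[[-10.4,-0.8,-16.4],[0,0,0],-1],[[-14.9,-1.1,-25.0],[0,0,0],-1],[[-19.0,-1.4,-33.8],[0,0,0],-1],[[-22.6,-1.7,-42.8],[0,0,0],-1],[[-25.7,-1.9,-52.0],[0,0,0],-1],[[-28.3,-2.1,-61.3],[0,0,0],-1],[[-30.4,-2.3,-70.8],[0,0,0],-1],[[-32.1,-2.4,-80.4],[0,0,0],-1],[[-33.2,-2.5,-90.0],[0,0,0],-1],[[-33.2,-2.5,-90.0],[0,0,0],-1]]'
```

```text
clock: 11.43
position: [477.0, -19.2, 148.3]
ee_rot: [0.518, -0.481, 0.482, -0.518]
contact_force: [-2.1, -6.1, 4.9]
gripper_width: 38.7
clock: 12.35
position: [442.8, -21.8, 56.3]
ee_rot: [0.519, -0.482, 0.481, -0.516]
contact_force: [-1.5, -5.6, 1.5]
gripper_width: 38.9
```

```bash
python3 -m creep '[[[-0.2,0,-4],[0,0,0],-1],[[-0.4,0,-8],[0,0,0],-1],[[-0.6,-0.1,-11],[0,0,0],-1],[[-0.7,-0.1,-14],[0,0,0],-1],[[-0.7,-0.1,-16],[0,0,0],-1],[[-0.7,-0.1,-17.5],[0,0,0],-1],[[-0.7,-0.1,-17.5],[0,0,0],-1]]'
```

```text
clock: 12.93
position: [442.0, -21.9, 39.7]
ee_rot: [0.518, -0.483, 0.481, -0.516]
contact_force: [-2.6, -6.8, 3.1]
gripper_width: 38.8
```

```bash
python3 -m creep '[[[0,0,-1],[0,0,0],-1],[[0,0,-2],[0,0,0],-1],[[0,0,-3],[0,0,0],-1],[[0,0,-3],[0,0,0],-1]]'; python3 -c "
from h import *
snap('side','d2')"
```

```text
clock: 13.27
position: [442.1, -21.9, 36.8]
ee_rot: [0.518, -0.483, 0.481, -0.516]
contact_force: [-2.9, -6.4, 2.6]
gripper_width: 39.0
```

View pics/d2.png

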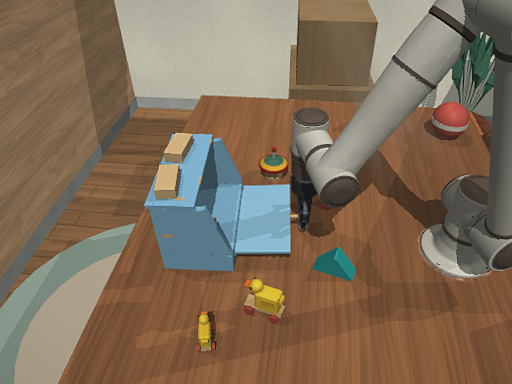

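```bash
python3 -m creep '[[[0,0,-1],[0,0,0],-1],[[0,0,-2],[0,0,0],-1],[[0,0,-3],[0,0,0],-1],[[0,0,-3],[0,0,0],-1]]'
```

```text
clock: 13.65
position: [442.1, -21.9, 33.8]
ee_rot: [0.518, -0.483, 0.481, -0.516]
contact_force: [-1.8, -5.4, 2.2]
gripper_width: 39.2
```

Run:
```python
from h import *
im,d,st=snap('side','d3');P=cloud('side',d)
O=np.array([627.1,-7.6]);y=.0755;Rc=np.array([[np.cos(y),-np.sin(y)],[np.sin(y),np.cos(y)]])
L=np.dstack([(P[...,:2]-O)@Rc,P[...,2]])
hsv=cv2.cvtColor(im,cv2.COLOR_RGB2HSV)
m=(hsv[...,0]>90)&(hsv[...,0]<115)&(L[...,0]>-150)&(L[...,0]<-5)&(abs(L[...,1])<135)&(L[...,2]>30)&(L[...,2]<100)
q=L[m];A=np.c_[q[:,0],q[:,1],np.ones(len(q))]
for _ in range(4):
    s=np.linalg.lstsq(A,q[:,2],rcond=None)[0];e=q[:,2]-A@s;k=abs(e)<4;A,q=A[k],q[k]
print(len(q),s,np.degrees(np.arctan(s[0])), e.std(), q.min(0),q.max(0))
m=(L[...,0]>-205)&(L[...,0]<-155)&(abs(L[...,1])<30)&(hsv[...,0]<26)&(hsv[...,0]>8)&(L[...,2]>30)&(L[...,2]<90);q=L[m];print(q.min(0),q.max(0))
b=cv2.resize(im[170:270,200:330,::-1],None,fx=6,fy=6);cv2.imwrite('pics/d3c.png',b)
```

```text
3207 [-3.89018174e-02  8.08826220e-05  5.97108635e+01] -2.227786600102204 1.4592468173936142 [-146.13731498 -134.53237741   56.58534219] [ -5.03502477 134.77543242  68.87677702]
[-194.51684135   -2.10296033   42.86359997] [-156.96663519   29.64601338   80.10975307]
```

View pics/d3c.png

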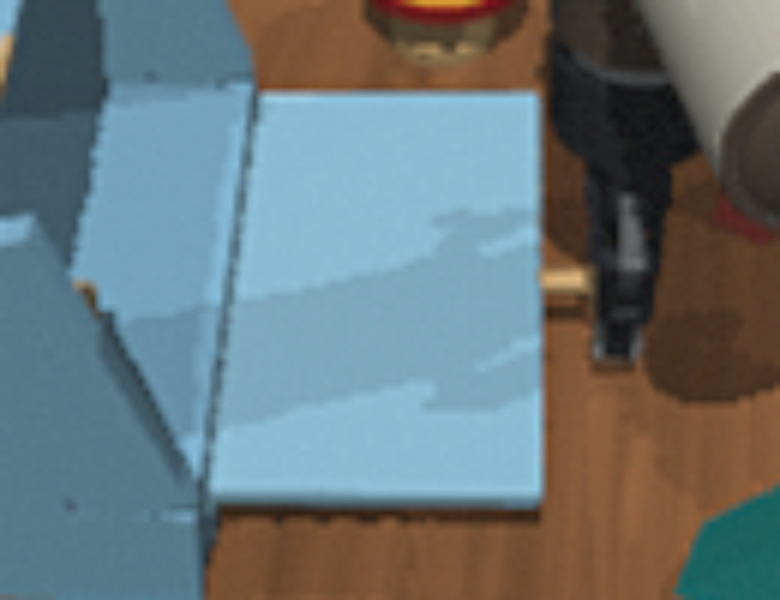

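Run:
```python
from h import *
O=np.array([627.1,-7.6]);y=.0755;Rc=np.array([[np.cos(y),-np.sin(y)],[np.sin(y),np.cos(y)]])
def fit(q,t):
    A=np.c_[q[:,0],q[:,1],np.ones(len(q))]
    for _ in range(6):
        s=np.linalg.lstsq(A,q[:,2],rcond=None)[0];e=q[:,2]-A@s;k=abs(e)<t;A,q=A[k],q[k]
    return len(q),s.round(4),e.std()
snap('scene','d3s')
for n,f in(('side','d3'),('scene','d3s')):
    im,d,st=pickle.load(open(f'pics/{f}.pkl','rb'));P=cloud(n,d)
    L=np.dstack([(P[...,:2]-O)@Rc,P[...,2]]);hsv=cv2.cvtColor(im,cv2.COLOR_RGB2HSV)
    bl=(hsv[...,0]>90)&(hsv[...,0]<115)
    R=lambda a,b,c,z0,z1:L[(L[...,0]>a)&(L[...,0]<b)&(abs(L[...,1])<c)&(L[...,2]>z0)&(L[...,2]<z1)&bl]
    print(n,'panel',fit(R(-145,-8,130,30,100),3),'floor',fit(R(8,60,130,55,66),3),'roof',fit(R(82,198,153,225,245),3))
    m=(L[...,2]<12)&(L[...,2]>-12)&(L[...,0]<-210)&(L[...,0]>-500)&(abs(L[...,1])<400);print('table',fit(L[m],3))
print(arm.read_state()['contact_force'],arm.read_state()['position'])
```

```text
side panel (2882, array([-3.99000e-02, -1.00000e-04,  5.96615e+01]), np.float64(1.3305226520639222)) floor (835, array([-2.3000e-03, -3.0000e-04,  5.9552e+01]), np.float64(1.3715188102212548)) roof (1665, array([ 1.100000e-03, -1.000000e-03,  2.347152e+02]), np.float64(1.1136485777463565))
table (16493, array([1.10e-03, 2.00e-04, 2.64e-01]), np.float64(1.4037089587813512))
scene panel (5547, array([-4.18000e-02, -1.00000e-04,  6.03431e+01]), np.float64(1.1724924949447917)) floor (1727, array([6.00000e-04, 1.00000e-04, 6.02061e+01]), np.float64(1.1902302357032724)) roof (4703, array([-8.00000e-04,  0.00000e+00,  2.35344e+02]), np.float64(0.9046843611421993))
table (24100, array([0.    , 0.0004, 0.1755]), np.float64(1.2544470463382307))
[-2.0671654  -6.14839882  2.23078592] [442.14527805 -21.89279104  33.91326266]
```

```bash
python3 -m creep '[[[0,0,-1],[0,0,0],-1],[[0,0,-2],[0,0,0],-1],[[0,0,-3],[0,0,0],-1],[[0,0,-4],[0,0,0],-1],[[0,0,-4],[0,0,0],-1]]';  python3 - <<'E'
from h import *
O=np.array([627.1,-7.6]);y=.0755;Rc=np.array([[np.cos(y),-np.sin(y)],[np.sin(y),np.cos(y)]])
im,d,st=snap('scene','d4');P=cloud('scene',d)
L=np.dstack([(P[...,:2]-O)@Rc,P[...,2]]);hsv=cv2.cvtColor(im,cv2.COLOR_RGB2HSV)
bl=(hsv[...,0]>90)&(hsv[...,0]<115)
q=L[(L[...,0]>-145)&(L[...,0]<-8)&(abs(L[...,1])<130)&(L[...,2]>30)&(L[...,2]<100)&bl]
print(np.polyfit(q[:,0],q[:,2],1))
E
```

```text
clock: 14.17
position: [442.2, -21.9, 29.9]
ee_rot: [0.518, -0.482, 0.481, -0.517]
contact_force: [-3.2, -6.1, 2.9]
gripper_width: 39.0
[-2.02679272e-02  6.03095375e+01]
```

```bash
python3 -m creep '[[[0,0,-0.7],[0,0,0],-1],[[0,0,-1.4],[0,0,0],-1],[[0,0,-2],[0,0,0],-1],[[0,0,-2],[0,0,0],-1]]';  python3 - <<'E'
from h import *
O=np.array([627.1,-7.6]);y=.0755;Rc=np.array([[np.cos(y),-np.sin(y)],[np.sin(y),np.cos(y)]])
im,d,st=snap('scene','d5');P=cloud('scene',d)
L=np.dstack([(P[...,:2]-O)@Rc,P[...,2]]);hsv=cv2.cvtColor(im,cv2.COLOR_RGB2HSV)
bl=(hsv[...,0]>90)&(hsv[...,0]<115)
q=L[(L[...,0]>-145)&(L[...,0]<-8)&(abs(L[...,1])<130)&(L[...,2]>30)&(L[...,2]<100)&bl]
print(np.polyfit(q[:,0],q[:,2],1))
im,d,st=snap('wrist','d5w')
E
```

```text
clock: 14.55
position: [442.3, -21.9, 29.6]
ee_rot: [0.518, -0.482, 0.481, -0.517]
contact_force: [-6.6, -5.6, 19.5]
gripper_width: 39.1
[-1.92559409e-02  6.03019606e+01]
```

View pics/d5w.png

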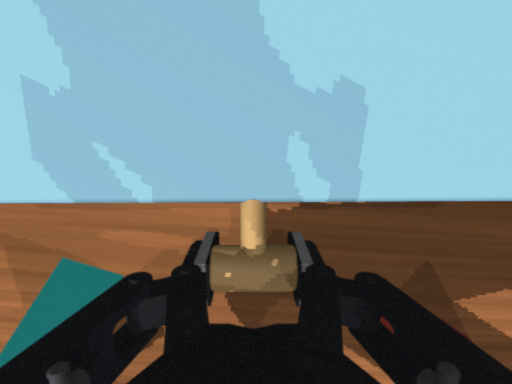

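```bash
python3 -m creep '[[[0,0,1.5],[0,0,0],-1],[[0,0,1.5],[0,0,0],0],[[0,0,1.5],[0,0,0],0.5],[[0,0,1.5],[0,0,0],1],[[0,0,1.5],[0,0,0],1],[[0,0,1.5],[0,0,0],1],[[0,0,30],[0,0,0],1],[[0,0,65],[0,0,0],1],[[0,0,105],[0,0,0],1],[[0,0,145],[0,0,0],1],[[0,20,175],[0,0,0],1],[[5,45,205],[0,0,0],1]]'
python3 - <<'E'
from h import *
O=np.array([627.1,-7.6]);y=.0755;Rc=np.array([[np.cos(y),-np.sin(y)],[np.sin(y),np.cos(y)]])
for n in('scene','side','wrist'):
    im,d,st=snap(n,'e1'+n);P=cloud(n,d,st)
    L=np.dstack([(P[...,:2]-O)@Rc,P[...,2]]);hsv=cv2.cvtColor(im,cv2.COLOR_RGB2HSV)
    bl=(hsv[...,0]>90)&(hsv[...,0]<115)
    q=L[(L[...,0]>-145)&(L[...,0]<-8)&(abs(L[...,1])<130)&(L[...,2]>30)&(L[...,2]<100)&bl]
    print(n,np.polyfit(q[:,0],q[:,2],1))
    m=(L[...,0]>5)&(L[...,0]<200)&(abs(L[...,1])<138)&(L[...,2]>66)&(L[...,2]<130)&(hsv[...,0]>8)&(hsv[...,0]<26)
    k=cv2.connectedComponentsWithStats(m.astype(np.uint8))
    for i in range(1,k[0]):
        if k[2][i,4]>20:
            q=L[k[1]==i];print(n,k[3][i],k[2][i,4],q.min(0).round(),q.max(0).round(),cv2.minAreaRect(q[:,:2].astype(np.float32)))
print(st['position'])
E
```

```text
clock: 15.65
position: [448.3, 23.7, 235.4]
ee_rot: [-0.517, 0.482, -0.482, 0.517]
contact_force: [1.8, 0.4, -0.5]
gripper_width: 85.2
scene [-1.99704200e-02  6.03117385e+01]
scene [302.84816754 206.71727749] 382 [52. 54. 66.] [ 97.  86. 113.] ((74.928955078125, 70.25486755371094), (32.137691497802734, 45.49311447143555), 88.65128326416016)
side [-1.95650916e-02  5.94455688e+01]
wrist [-1.88744883e-02  6.04178472e+01]
[452.88828299  26.81828502 238.74365159]
```

View pics/e1scene.png

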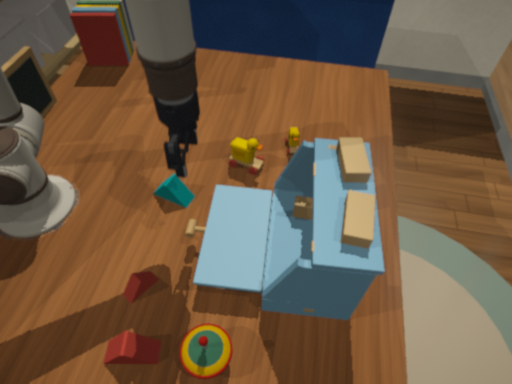

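View pics/e1wrist.png

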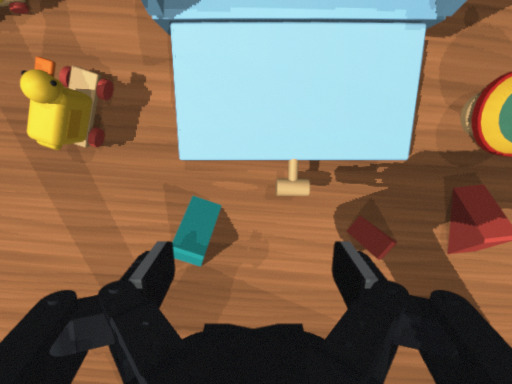

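```bash
cat > plan.py <<'E'
from h import *
from scipy.spatial.transform import Rotation as R
def tool(yaw,th):
    f=np.array([np.cos(yaw),np.sin(yaw),0]);z=np.array([0,0,1.]);jx=np.array([np.sin(yaw),-np.cos(yaw),0])
    ap=-np.cos(th)*z+np.sin(th)*f; return R.from_matrix(np.column_stack([jx,ap,np.cross(jx,ap)])),ap
E
python3 - <<'E'
from plan import *
s=arm.read_state();Rn=R.from_quat(s['ee_rot']);print(s['position'],s['joints'].round(3),Rn.as_matrix().round(3))
for th in(.785,.87):
    Rt,ap=tool(-.265,th)
    d=(Rt*Rn.inv()).as_rotvec();c=np.array([520,256,0.]);f=np.array([np.cos(-.265),np.sin(-.265),0])
    g=c-15*f+[0,0,68];t=g+18.7*ap;h=t-90*ap
    print(th,'rot',d.round(3),'tcp',t.round(1),'hover',h.round(1),'shift',(h-s['position']).round(1))
# duck from wrist
im,d,st=pickle.load(open('pics/e1wrist.pkl','rb'));P=cloud('wrist',d,st);hsv=cv2.cvtColor(im,cv2.COLOR_RGB2HSV).astype(int)
m=(P[...,0]>450)&(P[...,0]<590)&(P[...,1]>200)&(P[...,1]<310)&(P[...,2]>8)
q=P[m];print(cv2.minAreaRect(q[q[:,2]>40][:,:2].astype(np.float32)),cv2.minAreaRect(q[:,:2].astype(np.float32)))
E
```

```text
[450.69758667  25.73661568 235.69264081] [ 0.419  0.078 -0.39  -0.    -1.096  1.226] [[ 0.074  0.006  0.997]
 [-0.997  0.003  0.074]
 [-0.002 -1.     0.006]]
0.785 rot [-0.077 -0.779 -0.323] tcp [518.3 256.5  54.8] hover [456.9 273.1 118.4] shift [   6.2  247.4 -117.3]
0.87 rot [-0.085 -0.864 -0.319] tcp [519.3 256.2  55.9] hover [452.9 274.2 114. ] shift [   2.2  248.5 -121.7]
((519.11572265625, 255.42909240722656), (37.655670166015625, 95.484619140625), 74.93708801269531) ((519.6371459960938, 256.4542236328125), (57.17777633666992, 96.06648254394531), 75.58814239501953)
```

```bash
python3 -m creep '[[[0,30,0],[-0.009,-0.094,-0.035],1],[[0,60,0],[-0.019,-0.19,-0.07],1],[[0,90,0],[-0.028,-0.29,-0.106],1],[[0,120,0],[-0.038,-0.38,-0.142],1],[[0,150,0],[-0.047,-0.48,-0.177],1],[[0,180,-10],[-0.057,-0.58,-0.213],1],[[0,205,-20],[-0.066,-0.67,-0.248],1],[[0,230,-30],[-0.075,-0.77,-0.284],1],[[2,245,-45],[-0.085,-0.864,-0.319],1],[[2,248,-60],[-0.085,-0.864,-0.319],1],[[2,248,-60],[-0.085,-0.864,-0.319],1]]'
python3 - <<'E'
from plan import *
s=arm.read_state();print(s['position'],s['joints'].round(3),R.from_quat(s['ee_rot']).as_matrix().round(3)); Rt,ap=tool(-.265,.87);print(Rt.as_matrix().round(3),(Rt*R.from_quat(s['ee_rot']).inv()).as_rotvec().round(3))
snap('side','f1');snap('wrist','f1w')
E
```

```text
clock: 16.72
position: [457.5, 235.8, 196.3]
ee_rot: [0.265, -0.305, 0.726, -0.557]
contact_force: [1.3, -0.5, 0.9]
gripper_width: 85.6
[457.50973836 235.82478797 196.34104217] [ 0.908  0.114 -0.99   1.392 -0.693 -0.787] [[-0.239  0.646  0.725]
 [-0.97  -0.194 -0.147]
 [ 0.045 -0.738  0.673]]
[[-0.262  0.738  0.622]
 [-0.965 -0.2   -0.169]
 [ 0.    -0.645  0.764]] [ 0.011 -0.138 -0.02 ]
```

View pics/f1.png

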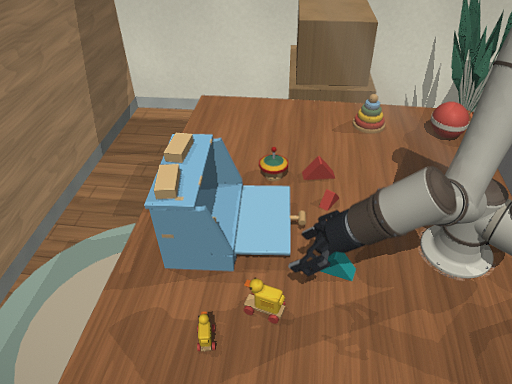

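View pics/f1w.png

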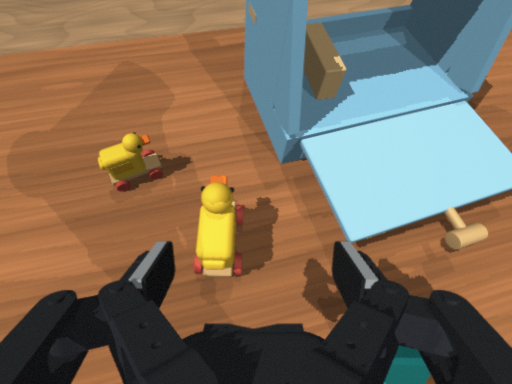

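```bash
python3 -m creep '[[[4,10,-10],[0.003,-0.035,-0.005],1],[[8,20,-20],[0.006,-0.07,-0.01],1],[[12,32,-35],[0.008,-0.1,-0.015],1],[[15,32,-50],[0.011,-0.138,-0.02],1],[[17,32,-65],[0.011,-0.138,-0.02],1],[[17,32,-80],[0.011,-0.138,-0.02],1],[[17,32,-90],[0.011,-0.138,-0.02],1],[[17,32,-90],[0.011,-0.138,-0.02],1]]'
python3 - <<'E'
from plan import *
s=arm.read_state();Rt,ap=tool(-.265,.87);print(s['position'],s['joints'].round(3),(Rt*R.from_quat(s['ee_rot']).inv()).as_rotvec().round(3))
E
```

```text
clock: 17.48
position: [475.1, 265.9, 105.1]
ee_rot: [0.212, -0.273, 0.746, -0.569]
contact_force: [0.1, -0.8, -0.3]
gripper_width: 86.0
[475.14014824 265.8506634  105.14665355] [ 0.748  0.356 -1.05   1.988 -0.788 -1.365] [ 0.004 -0.006  0.001]
```

```bash
python3 -m creep '[[[7,-1.5,-11],[0,0,0],1],[[15,-3.5,-20],[0,0,0],1],[[22,-5,-27],[0,0,0],1],[[22,-5,-27],[0.004,-0.006,0],1],[[22,-5,-27],[0.004,-0.006,0],1]]'
python3 - <<'E'
from plan import *
s=arm.read_state();Rt,ap=tool(-.265,.87);print(s['position'],s['joints'].round(3),(Rt*R.from_quat(s['ee_rot']).inv()).as_rotvec().round(3))
snap('wrist','g1w')
E
```

```text
clock: 17.9
position: [495.2, 269.8, 87.0]
ee_rot: [0.208, -0.272, 0.75, -0.566]
contact_force: [-0.1, -0.8, -0.0]
gripper_width: 85.2
[495.22146756 269.82704432  87.02002474] [ 0.706  0.416 -1.019  2.051 -0.802 -1.408] [0.003 0.    0.011]
```

View pics/g1w.png

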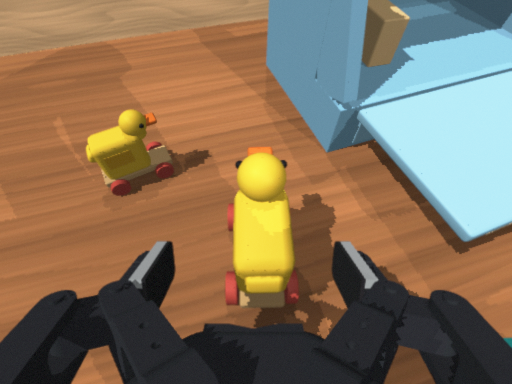

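```bash
cat > ik.py <<'E'
from plan import *
from scipy.optimize import least_squares
D=[((253.4,570.8,230.4),(1.412,.385,.007)),((512.7,-74.8,136.6),(.168,.303,-.377)),((518.1,-78.1,72.4),(.1604,.391,-.4444)),((676.4,-11.1,293.8),(.222,.446,.258)),((450.7,25.7,235.7),(.419,.078,-.39))]
def wr(p,j):
    L2,L3,h,c,off=p;a=j[1]-j[2];r=L2*np.sin(j[1])+L3*np.cos(a)+c;z=h+L2*np.cos(j[1])-L3*np.sin(a)
    return np.array([r*np.cos(j[0])+off*np.sin(j[0]),r*np.sin(j[0])-off*np.cos(j[0]),z])
sol=least_squares(lambda p:np.concatenate([wr(p,j)-np.array(x) for x,j in D]),[400,400,-150,0,160])
p=sol.x  # h includes -Lt
Lw=None
# leaned poses: fit Lt (wrist centre = TCP - Lt*ap), h_true = h+Lt
E2=[((475.14,265.85,105.15),(.748,.356,-1.05)),((495.2,269.8,87.0),(.706,.416,-1.019))]
ap0=tool(-.265,.87)[1]
def res(q):
    out=[]
    for x,j in E2:
        pp=p.copy();pp[2]+=q[0];out+=list(wr(pp,j)+q[0]*ap0-np.array(x))
    return np.array(out)
s2=least_squares(res,[220]);Lt=s2.x[0]
def ik(tcp,yaw,th):
    Rt,ap=tool(yaw,th);w=np.array(tcp)-Lt*ap;pp=p.copy();pp[2]+=Lt
    r=least_squares(lambda j:wr(pp,j)-w,[0.2,.3,-.3]);j=r.x;a=j[1]-j[2]
    rd=np.array([np.cos(j[0]),np.sin(j[0]),0]);z=np.array([0,0,1.]);lat=np.cross(z,rd)
    F=np.cos(a)*rd-np.sin(a)*z;D_=-np.sin(a)*rd-np.cos(a)*z  # D_: j4=0 bending dir
    j5=-np.arccos(ap@F);j4=np.arctan2(ap@lat,ap@D_)
    return np.r_[j,j4,j5].round(3),np.abs(r.fun).max().round(2)
if __name__=='__main__':
    print(p.round(1),np.abs(sol.fun).max(),Lt,np.abs(s2.fun).max())
    print(ik((475.14,265.85,105.15),-.265,.87),'meas',[.748,.356,-1.05,1.988,-.788])
E
python3 ik.py
python3 - <<'E'
from ik import *
c=np.array([519.5,256,0])
for th in(.4,.5,.55,.6,.7):
    Rt,ap=tool(-.265,th);f=np.array([np.cos(-.265),np.sin(-.265),0]);t=c-15*f+[0,0,68]+18.7*ap
    print('pick',th,[ik(t-k*ap,-.265,th) for k in(0,60)])
O=np.array([627.1,-7.6]);y=.0755;Rc=np.array([[np.cos(y),-np.sin(y)],[np.sin(y),np.cos(y)]])
for th in(.5,.6,.7,.87):
    Rt,ap=tool(y,th)
    for gx,z in((70,128),(90,128),(-60,200)):
        g=np.r_[O+Rc@[gx,-45],z];print('place',th,gx,ik(g+18.7*ap,y,th))
E
```

```text
[ 559.9  422.  -132.4    1.   159.8] 3.166566099983811 186.14429645141277 244.17338455040777
(array([ 1.091,  0.354, -0.641, -1.291, -0.89 ]), np.float64(0.0)) meas [0.748, 0.356, -1.05, 1.988, -0.788]
pick 0.4 [(array([ 0.871,  0.446, -0.478, -0.694, -0.585]), np.float64(0.0)), (array([ 0.915,  0.34 , -0.465, -0.595, -0.697]), np.float64(0.0))]
pick 0.5 [(array([ 0.899,  0.445, -0.509, -0.895, -0.6  ]), np.float64(0.0)), (array([ 0.955,  0.336, -0.506, -0.773, -0.701]), np.float64(0.0))]
pick 0.55 [(array([ 0.913,  0.446, -0.524, -0.99 , -0.616]), np.float64(0.0)), (array([ 0.975,  0.336, -0.527, -0.86 , -0.711]), np.float64(0.0))]
pick 0.6 [(array([ 0.926,  0.448, -0.539, -1.08 , -0.637]), np.float64(0.0)), (array([ 0.995,  0.337, -0.547, -0.944, -0.726]), np.float64(0.0))]
pick 0.7 [(array([ 0.953,  0.456, -0.567, -1.24 , -0.694]), np.float64(0.0)), (array([ 1.034,  0.345, -0.586, -1.098, -0.771]), np.float64(0.0))]
place 0.5 70 (array([ 0.174,  0.511, -0.174, -0.124, -0.39 ]), np.float64(0.0))
place 0.5 90 (array([ 0.171,  0.54 , -0.12 , -0.114, -0.414]), np.float64(0.0))
place 0.5 -60 (array([ 0.201,  0.232, -0.408, -0.142, -0.439]), np.float64(0.0))
place 0.6 70 (array([ 0.176,  0.501, -0.219, -0.224, -0.259]), np.float64(0.0))
place 0.6 90 (array([ 0.173,  0.53 , -0.167, -0.199, -0.282]), np.float64(0.0))
place 0.6 -60 (array([ 0.205,  0.219, -0.451, -0.239, -0.313]), np.float64(0.0))
place 0.7 70 (array([ 0.179,  0.495, -0.263, -0.525, -0.133]), np.float64(0.0))
place 0.7 90 (array([ 0.175,  0.523, -0.211, -0.434, -0.153]), np.float64(0.0))
place 0.7 -60 (array([ 0.209,  0.21 , -0.494, -0.468, -0.191]), np.float64(0.0))
place 0.87 70 (array([ 0.182,  0.495, -0.331, -2.553, -0.147]), np.float64(0.0))
place 0.87 90 (array([ 0.179,  0.522, -0.28 , -2.464, -0.126]), np.float64(0.0))
place 0.87 -60 (array([ 0.215,  0.206, -0.564, -2.112, -0.125]), np.float64(0.0))
```

```bash
cat > ik.py <<'E'
from plan import *
from scipy.optimize import least_squares
def lp(f):
    return pickle.load(open(f'pics/{f}.pkl','rb'))[2]
S=[lp(f) for f in('scene0','w1','w2','d5','e1scene','e1side','f1','f1w','g1w','d3','d2','d1')]
Z=np.array([0,0,1.])
def fk(p,j,s4):
    L2,L3,h,d5,Lt,c=p;a=j[1]-j[2];rd=np.array([np.cos(j[0]),np.sin(j[0]),0]);lat=np.cross(Z,rd)
    F=np.cos(a)*rd-np.sin(a)*Z;D=-np.sin(a)*rd-np.cos(a)*Z
    W=h*Z+c*rd+L2*(np.sin(j[1])*rd+np.cos(j[1])*Z)+L3*F
    r4=R.from_rotvec(s4*j[3]*F);D,la=r4.apply(D),r4.apply(lat)
    ap=np.cos(j[4])*F-np.sin(j[4])*D
    return W-d5*la+Lt*ap,ap
def fit(s4):
    def res(p):
        o=[]
        for s in S:
            t,ap=fk(p,s['joints'],s4);o+=list(t-s['position'])+list(100*(ap-R.from_quat(s['ee_rot']).as_matrix()[:,1]))
        return np.array(o)
    return least_squares(res,[540,540,245,150,300,0])
best=min([(fit(s).cost,s) for s in(1,-1)]);S4=best[1];sol=fit(S4);p=sol.x
lo=np.array([-3.14,-1.21,-1.07,-3.16,-2.99]);hi=np.array([3.14,2.06,1.41,2.05,-.16])
def ik(tcp,yaw,th):
    ap0=tool(yaw,th)[1];b=None
    for j4 in(0,1.2,-1.2,-2.6):
        r=least_squares(lambda j:np.r_[fk(p,j,S4)[0]-tcp,200*(fk(p,j,S4)[1]-ap0)],[.3,.35,-.4,j4,-.7],bounds=(lo,hi))
        if b is None or r.cost<b.cost-.5:b=r
    return b.x.round(3),np.abs(b.fun).max().round(2)
if __name__=='__main__':
    print(p.round(1),S4,np.abs(sol.fun).max())
    Tcam=None
    c=np.array([519.5,256,0])
    for th in(.3,.4,.5,.55,.6,.7,.87):
        Rt,ap=tool(-.265,th);f=np.array([np.cos(-.265),np.sin(-.265),0]);t=c-15*f+[0,0,68]+18.7*ap
        print('pick',th,[ik(t-k*ap,-.265,th) for k in(0,30,60)])
    O=np.array([627.1,-7.6]);y=.0755;Rc=np.array([[np.cos(y),-np.sin(y)],[np.sin(y),np.cos(y)]])
    for th in(.5,.6,.7,.87):
        Rt,ap=tool(y,th)
        for gx,z in((70,128),(90,128),(-60,200)):
            g=np.r_[O+Rc@[gx,-45],z];print('place',th,gx,ik(g+18.7*ap,y,th))
E
python3 ik.py
```

```text
[564.9 421.8 160.6 159.8 297.7  -0. ] -1 4.547473508864641e-13
pick 0.3 [(array([ 0.798,  0.413, -0.76 ,  0.828, -0.358]), np.float64(0.0)), (array([ 0.849,  0.366, -0.713,  0.667, -0.443]), np.float64(0.0)), (array([ 0.885,  0.318, -0.671,  0.567, -0.527]), np.float64(0.0))]
pick 0.4 [(array([ 0.677,  0.396, -0.876,  1.408, -0.325]), np.float64(0.0)), (array([ 0.782,  0.346, -0.849,  1.137, -0.381]), np.float64(0.0)), (array([ 0.863,  0.299, -0.809,  0.931, -0.454]), np.float64(0.0))]
pick 0.5 [(array([ 0.592,  0.398, -0.917,  1.792, -0.381]), np.float64(0.0)), (array([ 0.692,  0.342, -0.921,  1.564, -0.403]), np.float64(0.0)), (array([ 0.797,  0.29 , -0.908,  1.332, -0.446]), np.float64(0.0))]
pick 0.55 [(array([ 0.571,  0.403, -0.929,  1.915, -0.425]), np.float64(0.0)), (array([ 0.662,  0.346, -0.941,  1.719, -0.437]), np.float64(0.0)), (array([ 0.766,  0.291, -0.94 ,  1.503, -0.466]), np.float64(0.0))]
pick 0.6 [(array([ 0.56 ,  0.411, -0.94 ,  2.009, -0.476]), np.float64(0.0)), (array([ 0.644,  0.352, -0.957,  1.839, -0.48 ]), np.float64(0.0)), (array([ 0.743,  0.297, -0.964,  1
[... 746 characters left out ...]
0.391,  0.055, -0.16 ]), np.float64(7.36))
place 0.6 90 (array([ 0.163,  0.47 , -0.363,  0.103, -0.16 ]), np.float64(5.96))
place 0.6 -60 (array([ 0.191,  0.147, -0.69 ,  0.273, -0.16 ]), np.float64(3.87))
place 0.7 70 (array([ 0.118,  0.442, -0.298, -0.358, -0.16 ]), np.float64(16.19))
place 0.7 90 (array([ 0.126,  0.467, -0.273, -0.292, -0.16 ]), np.float64(15.13))
place 0.7 -60 (array([ 0.161,  0.147, -0.592, -0.129, -0.16 ]), np.float64(14.35))
place 0.87 70 (array([-0.079,  0.435, -0.201, -1.335, -0.16 ]), np.float64(7.19))
place 0.87 90 (array([-0.062,  0.46 , -0.163, -1.277, -0.16 ]), np.float64(9.31))
place 0.87 -60 (array([-0.036,  0.147, -0.445, -1.056, -0.16 ]), np.float64(10.58))
```

Run:
```python
from ik import *
s=arm.read_state();Rn=R.from_quat(s['ee_rot']);print(s['position'],s['joints'].round(3))
c=np.array([519.5,256,0]);th=.5;Rt,ap=tool(-.265,th);f=np.array([np.cos(-.265),np.sin(-.265),0]);t=c-20*f+[0,0,70]+18.7*ap
print('ap',ap.round(3),'t',t.round(1),'rot',(Rt*Rn.inv()).as_rotvec().round(3))
for k in(0,30,60,80):
    h=t-k*ap;print(k,h.round(1),(h-s['position']).round(1),ik(h,-.265,th))
```

```text
[494.8436086  269.78277926  87.10130076] [ 0.706  0.415 -1.019  2.051 -0.801 -1.408]
ap [ 0.463 -0.126 -0.878] t [508.9 258.9  53.6] rot [0.102 0.357 0.01 ]
0 [508.9 258.9  53.6] [ 14.  -10.9 -33.5] (array([ 0.606,  0.391, -0.923,  1.774, -0.384]), np.float64(0.0))
30 [495.  262.7  79.9] [ 0.1 -7.1 -7.2] (array([ 0.708,  0.335, -0.926,  1.544, -0.408]), np.float64(0.0))
60 [481.1 266.4 106.2] [-13.8  -3.4  19.1] (array([ 0.814,  0.283, -0.911,  1.312, -0.452]), np.float64(0.0))
80 [471.8 268.9 123.8] [-23.   -0.8  36.7] (array([ 0.879,  0.251, -0.893,  1.174, -0.493]), np.float64(0.0))
```

```bash
python3 -m creep '[[[-8,0,10],[0.02,0.06,0],1],[[-16,0,20],[0.03,0.12,0],1],[[-22,0,30],[0.05,0.18,0.005],1],[[-23,-1,37],[0.07,0.24,0.01],1],[[-23,-1,37],[0.09,0.3,0.01],1],[[-23,-1,37],[0.102,0.357,0.01],1],[[-23,-1,37],[0.102,0.357,0.01],1],[[-23,-1,37],[0.102,0.357,0.01],1]]'
python3 - <<'E'
from ik import *
s=arm.read_state();Rn=R.from_quat(s['ee_rot']);print(s['position'],s['joints'].round(3))
Rt,ap=tool(-.265,.5);t=np.array([508.9,258.9,53.6]);print('rot',(Rt*Rn.inv()).as_rotvec().round(3),[(t-k*ap-s['position']).round(1) for k in(0,30)])
E
```

```text
clock: 18.62
position: [471.6, 269.9, 124.8]
ee_rot: [0.31, -0.405, 0.683, -0.524]
contact_force: [-1.1, 0.2, 0.9]
gripper_width: 85.0
[471.64996437 269.9094839  124.77542546] [ 0.88   0.249 -0.893  1.176 -0.493 -0.649]
rot [-0.001  0.002 -0.003] [array([ 37.3, -11. , -71.2]), array([ 23.4,  -7.2, -44.8])]
```

```bash
python3 -m creep '[[[8,-2.5,-15],[0,0,0],1],[[16,-5,-30],[0,0,0],1],[[23.4,-7.2,-45],[0,0,0],1],[[30,-9,-58],[0,0,0],1],[[37,-11,-71],[0,0,0],1],[[37,-11,-71],[0,0,0],1],[[37,-11,-71],[0,0,0],1]]'
python3 - <<'E'
from ik import *
s=arm.read_state();Rn=R.from_quat(s['ee_rot']);print(s['position'],s['joints'].round(3))
Rt,ap=tool(-.265,.5);t=np.array([508.9,258.9,53.6]);print('rot',(Rt*Rn.inv()).as_rotvec().round(3),(t-s['position']).round(1))
snap('wrist','g2')
E
```

```text
clock: 19.2
position: [508.3, 256.2, 51.7]
ee_rot: [0.311, -0.405, 0.683, -0.521]
contact_force: [-0.2, 0.5, 0.1]
gripper_width: 85.4
[508.25343034 256.23156676  51.65228821] [ 0.599  0.392 -0.926  1.785 -0.383 -1.029]
rot [ 0.002 -0.003  0.   ] [0.6 2.7 1.9]
```

View pics/g2.png

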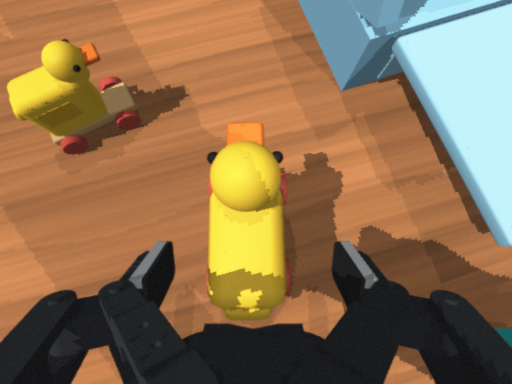

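```bash
python3 -m creep '[[[0.5,2.5,2],[0,0,0],1],[[0.5,2.5,2],[0,0,0],1],[[0.5,2.5,2],[0,0,0],0.5],[[0.5,2.5,2],[0,0,0],0.1],[[0.5,2.5,2],[0,0,0],0],[[0.5,2.5,2],[0,0,0],-0.1],[[0.5,2.5,2],[0,0,0],-1],[[0.5,2.5,2],[0,0,0],-1],[[0.5,2.5,2],[0,0,0],-1],[[0.5,2.5,2],[0,0,0],-1],[[0.5,2.5,2],[0,0,0],-1]]'
python3 - <<'E'
from ik import *
snap('wrist','g3')
s=arm.read_state();print(s['position'],s['joints'].round(3))
E
```

```text
clock: 20.17
position: [509.4, 260.3, 55.2]
ee_rot: [0.31, -0.405, 0.683, -0.523]
contact_force: [-2.4, 0.4, 5.7]
gripper_width: 36.9
[509.38310947 260.30297234  55.14852717] [ 0.613  0.389 -0.92   1.755 -0.384 -1.012]
```

View pics/g3.png

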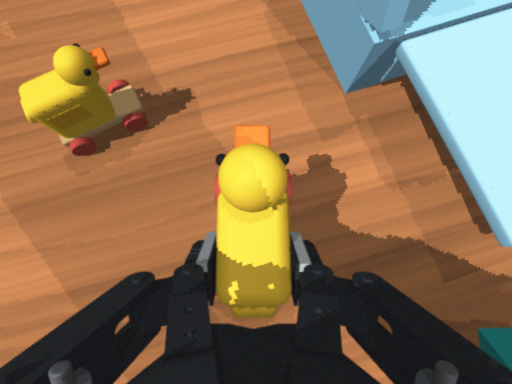

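```bash
cat > chk.py <<'E'
from ik import *
O=np.array([627.1,-7.6]);y=.0755;Rc=np.array([[np.cos(y),-np.sin(y)],[np.sin(y),np.cos(y)]])
def W(lx,ly,z): return np.r_[O+Rc@[lx,ly],z]
E
python3 - <<'E'
from chk import *
s=arm.read_state();P0=s['position']
wp=[(P0,-.265),(P0+[0,0,40],-.265),(P0+[-20,0,100],-.265),(P0+[-20,0,150],-.265)]
e=W(-110,-45,205)
a=P0+[-20,0,150]
for t in np.linspace(.1,1,10): wp.append((a+(e-a)*t,-.265+.3405*min(1,t*1.2)))
for q in((-60,180),(0,150),(40,130),(65,124),(76,124),(76,115)): wp.append((W(q[0],-45,q[1]),y))
for q,yw in wp: print((q-P0).round(1),round(yw+.265,3),*ik(q,yw,.5))
E
```

```text
[0. 0. 0.] 0.0 [ 0.614  0.389 -0.92   1.754 -0.385] 0.0
[ 0.  0. 40.] 0.0 [ 0.726  0.324 -0.889  1.418 -0.418] 0.0
[-20.   0. 100.] 0.0 [ 0.888  0.219 -0.822  1.009 -0.544] 0.0
[-20.   0. 150.] 0.0 [ 0.944  0.16  -0.722  0.81  -0.668] 0.0
[-16.9 -32.1 150. ] 0.041 [ 0.878  0.122 -0.774  0.846 -0.608] 0.0
[-13.7 -64.2 150. ] 0.082 [ 0.804  0.089 -0.82   0.879 -0.547] 0.0
[-10.6 -96.3 150. ] 0.123 [ 0.724  0.059 -0.857  0.903 -0.484] 0.0
[  -7.4 -128.4  149.9] 0.163 [ 0.641  0.035 -0.884  0.911 -0.423] 0.0
[  -4.3 -160.5  149.9] 0.204 [ 0.558  0.017 -0.9    0.893 -0.365] 0.0
[  -1.1 -192.6  149.9] 0.245 [ 0.484  0.006 -0.9    0.832 -0.318] 0.0
[   2.  -224.8  149.9] 0.286 [ 0.422  0.002 -0.879  0.71  -0.291] 0.0
[   5.1 -256.9  149.9] 0.327 [ 0.367  0.006 -0.83   0.523 -0.292] 0.0
[   8.3 -289.   149.9] 0.341 [ 0.303  0.016 -0.771  0.358 -0.313] 0.0
[  11.4 -321.1  149.9] 0.341 [ 0.23   0.031 -0.711  0.222 -0.342] 0.0
[  61.3 -317.3  124.9] 0.341 [ 0.21   0.152 -0.652  0.235 -0.278] 0.0
[ 121.1 -312.8   94.9] 0.341 [ 0.192  0.286 -0.563  0.245 -0.23 ] 0.0
[ 161.  -309.8   74.9] 0.341 [ 0.183  0.372 -0.492  0.242 -0.216] 0.0
[ 185.9 -307.9   68.9] 0.341 [ 0.179  0.415 -0.428  0.215 -0.235] 0.0
[ 196.9 -307.    68.9] 0.341 [ 0.178  0.43  -0.396  0.199 -0.252] 0.0
[ 196.9 -307.    59.9] 0.341 [ 0.177  0.442 -0.412  0.22  -0.224] 0.0
```

```bash
python3 -m creep '[[[0,0,10],[0,0,0],-1],[[0,0,25],[0,0,0],-1],[[-5,0,50],[0,0,0],-1],[[-10,0,75],[0,0,0],-1],[[-20,0,100],[0,0,0],-1],[[-20,0,125],[0,0,0],-1],[[-20,0,150],[0,0,0],-1],[[-20,0,150],[0,0,0],-1]]' && python3 -m creep '[[[2,-20,0],[0,0,0.025],-1],[[5,-40,0],[0,0,0.05],-1],[[7,-64,0],[0,0,0.082],-1],[[10,-96,0],[0,0,0.123],-1],[[13,-128,0],[0,0,0.163],-1],[[16,-160,0],[0,0,0.204],-1],[[19,-192,0],[0,0,0.245],-1],[[22,-225,0],[0,0,0.286],-1],[[25,-257,0],[0,0,0.327],-1],[[28,-289,0],[0,0,0.3405],-1],[[31,-310,0],[0,0,0.3405],-1],[[31,-321,0],[0,0,0.3405],-1]]' && python3 -m creep '[[[0,0,0],[0,0,0],-1],[[0,0,0],[0,0,0],-1],[[0,0,0],[0,0,0],-1]]'
python3 - <<'E'
from chk import *
snap('wrist','h1');snap('side','h1s')
s=arm.read_state();L=(s['position'][:2]-O)@Rc;print(s['position'],L,s['joints'].round(3),s['gripper_width'],s['contact_force']);print((tool(y,.5)[0]*R.from_quat(s['ee_rot']).inv()).as_rotvec().round(3))
E
```

```text
clock: 20.88
position: [490.1, 262.9, 209.1]
ee_rot: [0.307, -0.406, 0.682, -0.525]
contact_force: [-0.2, 1.2, -3.1]
gripper_width: 36.8
clock: 21.88
position: [518.6, -62.7, 202.3]
ee_rot: [-0.376, 0.349, -0.584, 0.629]
contact_force: [-0.0, -1.3, -3.0]
gripper_width: 37.1
clock: 22.13
position: [519.2, -61.7, 203.1]
ee_rot: [-0.376, 0.348, -0.585, 0.629]
contact_force: [0.1, 0.1, -2.2]
gripper_width: 37.0
[519.45151541 -60.83754684 203.58530466] [-111.35743591  -44.96614388] [ 0.231  0.031 -0.713  0.223 -0.343  1.225] 37.14443004912512 [-1.37701259  0.45691933 -2.35336469]
[ 0.001 -0.003 -0.001]
```

View pics/h1.png

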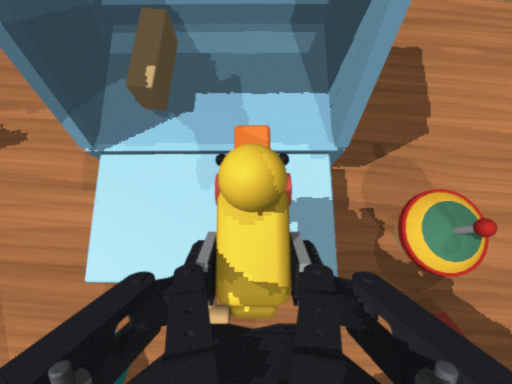

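View pics/h1s.png

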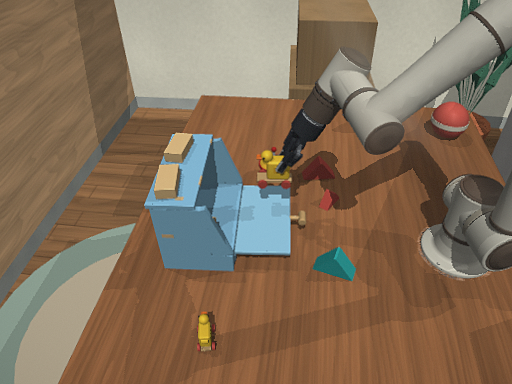

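```bash
python3 -m creep '[[[15,1.1,-7],[0,0,0],-1],[[35,2.6,-16],[0,0,0],-1],[[55,4.1,-26],[0,0,0],-1],[[75,5.6,-36],[0,0,0],-1],[[95,7.2,-46],[0,0,0],-1],[[113,8.5,-55],[0,0,0],-1],[[130,9.8,-63],[0,0,0],-1],[[145,10.9,-70],[0,0,0],-1],[[158,11.9,-75],[0,0,0],-1],[[158,11.9,-77],[0,0,0],-1],[[158,11.9,-77],[0,0,0],-1]]'
python3 - <<'E'
from chk import *
snap('scene','i1');snap('wrist','i1w')
s=arm.read_state();L=(s['position'][:2]-O)@Rc;print(s['position'],L,s['joints'].round(3),s['gripper_width'],s['contact_force']);print((tool(y,.5)[0]*R.from_quat(s['ee_rot']).inv()).as_rotvec().round(3))
E
```

```text
clock: 23.15
position: [677.6, -48.2, 126.0]
ee_rot: [-0.376, 0.348, -0.584, 0.63]
contact_force: [0.2, 0.2, -3.3]
gripper_width: 37.2
[677.24164221 -48.63521956 127.21823071] [ 46.9035836  -44.70041805] [ 0.182  0.385 -0.473  0.233 -0.223  1.251] 37.281540326328674 [ 0.31565931 -0.59171707 -3.25362845]
[ 0.001 -0.002 -0.001]
```

View pics/i1.png

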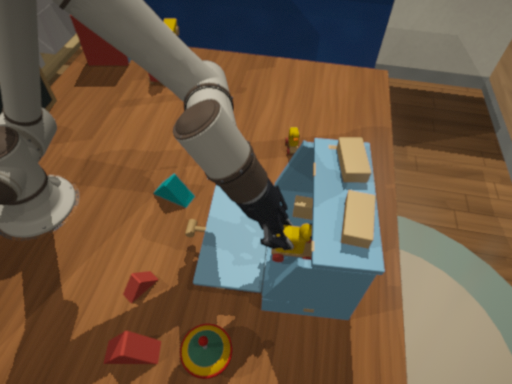

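View pics/i1w.png

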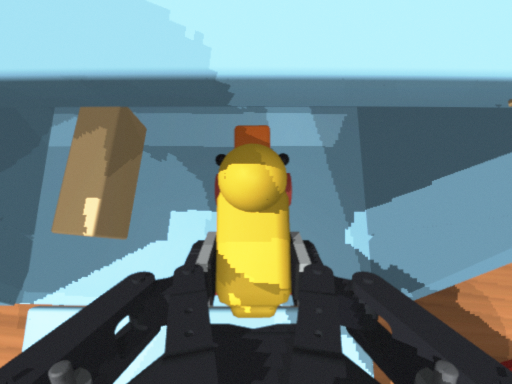

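```bash
python3 -m creep '[[[8,0.6,-1],[0,0,0],-1],[[16,1.2,-2],[0,0,0],-1],[[23,1.7,-3],[0,0,0],-1],[[29,2.2,-4],[0,0,0],-1],[[29,2.2,-6],[0,0,0],-1],[[29,2.2,-8],[0,0,0],-1],[[29,2.2,-9.5],[0,0,0],-1],[[29,2.2,-9.5],[0,0,0],-1],[[29,2.2,-9.5],[0,0,0],-1]]'
```

```text
clock: 24.0
position: [706.9, -47.0, 118.0]
ee_rot: [-0.375, 0.347, -0.585, 0.63]
contact_force: [0.1, -0.5, -2.7]
gripper_width: 37.2
```

```bash
python3 -m creep '[[[0,0,-1],[0,0,0],-1],[[0,0,-2],[0,0,0],-1],[[0,0,-2.5],[0,0,0],-1],[[0,0,-2.5],[0,0,0],-1]]'
python3 - <<'E'
from chk import *
s=arm.read_state();print(s['position'],s['contact_force'],(s['position'][:2]-O)@Rc)
E
```

```text
clock: 24.33
position: [707.2, -46.9, 115.7]
ee_rot: [-0.375, 0.347, -0.585, 0.631]
contact_force: [-0.8, -0.5, -3.0]
gripper_width: 37.3
[707.18400896 -46.8626505  115.67485925] [-0.81881174 -0.52514396 -2.98642397] [ 76.89435324 -45.19140022]
```

```bash
python3 -m creep '[[[0,0,-0.5],[0,0,0],-1],[[0,0,-1],[0,0,0],-1],[[0,0,-1],[0,0,0],-1]]';python3 -m creep '[[[0,0,-0.5],[0,0,0],-1],[[0,0,-1],[0,0,0],-1],[[0,0,-1],[0,0,0],-1]]'
```

```text
clock: 24.58
position: [707.6, -46.8, 115.4]
ee_rot: [-0.374, 0.347, -0.585, 0.631]
contact_force: [-1.1, 0.0, -1.3]
gripper_width: 37.5
clock: 24.83
position: [707.7, -46.8, 115.2]
ee_rot: [-0.374, 0.346, -0.585, 0.631]
contact_force: [-5.0, 0.1, 4.6]
gripper_width: 37.6
```

```bash
python3 -m creep '[[[0,0,0],[0,0,0],-0.1],[[0,0,0],[0,0,0],0.1],[[0,0,0],[0,0,0],0.4],[[0,0,0],[0,0,0],0.8],[[0,0,0],[0,0,0],0.8],[[0,0,0],[0,0,0],0.8]]'
python3 - <<'E'
from chk import *
s=arm.read_state();print(s['position'],s['gripper_width']);snap('wrist','j1')
E
```

```text
clock: 25.33
position: [707.5, -46.7, 113.7]
ee_rot: [-0.374, 0.347, -0.585, 0.631]
contact_force: [-1.4, -0.2, 0.3]
gripper_width: 77.3
[707.52488668 -46.73123615 113.73351194] 77.25989146220542
```

View pics/j1.png

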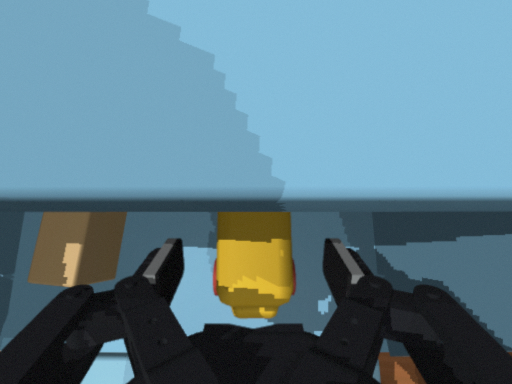

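```bash
python3 -m creep '[[[-10,-0.8,2],[0,0,0],0.8],[[-25,-1.9,6],[0,0,0],0.8],[[-45,-3.4,12],[0,0,0],0.8],[[-70,-5.3,20],[0,0,0],0.8],[[-100,-7.5,30],[0,0,0],0.8],[[-130,-9.8,45],[0,0,0],1],[[-160,-12,60],[0,0,0],1],[[-190,-14,80],[0,0,0],1],[[-190,-14,80],[0,0,0],1]]'
python3 - <<'E'
from chk import *
for n in('wrist','scene','side'):
    im,d,st=snap(n,'k'+n);P=cloud(n,d,st);L=np.dstack([(P[...,:2]-O)@Rc,P[...,2]]);hsv=cv2.cvtColor(im,cv2.COLOR_RGB2HSV).astype(int)
    m=(hsv[...,0]>20)&(hsv[...,0]<33)&(hsv[...,1]>150)&(L[...,0]>0)&(L[...,0]<190)&(abs(L[...,1])<135)&(L[...,2]>75)&(L[...,2]<200)
    q=L[m];print(n,len(q))
    if len(q)>20: print(np.percentile(q,2,axis=0),np.percentile(q,98,axis=0),cv2.minAreaRect(q[:,:2].astype(np.float32)))
print(st['position'],st['joints'].round(3))
E
```

```text
clock: 26.13
position: [514.2, -61.3, 197.3]
ee_rot: [-0.372, 0.346, -0.586, 0.632]
contact_force: [0.8, 0.7, -0.6]
gripper_width: 85.1
wrist 3449
[ 40.99256906 -61.86186377  92.438774  ] [100.38692519 -27.46939535 160.45272584] ((83.52729797363281, -43.12504196166992), (88.80183410644531, 39.68703079223633), 3.950702428817749)
scene 578
[ 43.09697059 -66.84983271  91.95750544] [ 89.77426933 -34.45675517 145.02415965] ((66.72471618652344, -48.612728118896484), (51.818599700927734, 39.25362777709961), 4.618385314941406)
side 450
[ 45.06609566 -55.07598807  92.05157491] [104.45904434 -21.37003626 154.37866438] ((75.22755432128906, -38.64319610595703), (67.7491455078125, 37.49510192871094), 5.949254035949707)
[517.29268476 -60.67197328 195.76114751] [ 0.229  0.036 -0.744  0.25  -0.301  1.197]
```

View pics/kwrist.png

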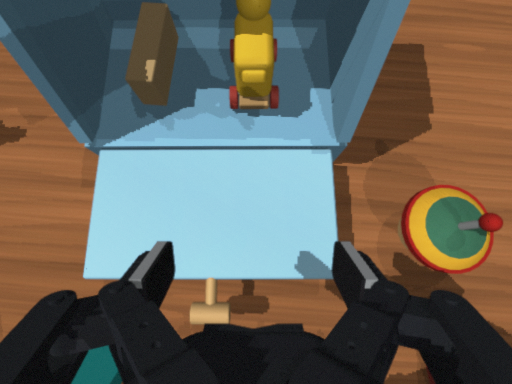

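View pics/kscene.png

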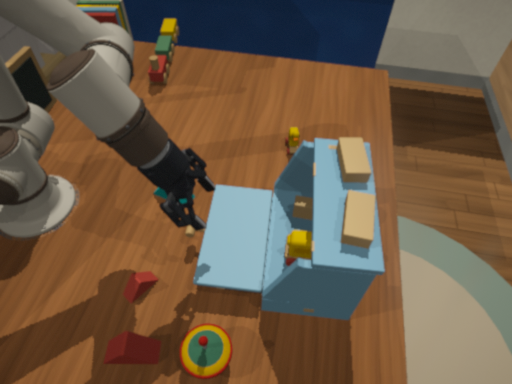

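Run:
```python
from chk import *
for n in('wrist','scene','side'):
    im,d,st=pickle.load(open(f'pics/k{n}.pkl','rb'));P=cloud(n,d,st);L=np.dstack([(P[...,:2]-O)@Rc,P[...,2]]);hsv=cv2.cvtColor(im,cv2.COLOR_RGB2HSV).astype(int)
    m=(L[...,0]>8)&(L[...,0]<190)&(abs(L[...,1]+44)<34)&(L[...,2]>66)&(L[...,2]<200)
    q=L[m];g=(q[:,0]-(q[:,2]-60)*np.tan(np.radians(20)))*np.cos(np.radians(20))
    i=np.argsort(g)[:8];print(n,len(q),np.percentile(g,[.2,1,5]).round(1),q[i].round(0).tolist())
```

```text
wrist 4748 [14.4 14.9 17. ] [[39.0, -39.0, 129.0], [40.0, -39.0, 129.0], [41.0, -46.0, 133.0], [40.0, -50.0, 129.0], [41.0, -38.0, 131.0], [40.0, -43.0, 127.0], [41.0, -41.0, 132.0], [39.0, -39.0, 126.0]]
scene 765 [14.4 14.9 18.1] [[41.0, -44.0, 130.0], [39.0, -54.0, 126.0], [40.0, -41.0, 129.0], [40.0, -39.0, 128.0], [42.0, -44.0, 134.0], [42.0, -41.0, 133.0], [41.0, -51.0, 129.0], [41.0, -54.0, 130.0]]
side 686 [16.6 17.8 22.2] [[42.0, -48.0, 131.0], [44.0, -44.0, 134.0], [44.0, -39.0, 131.0], [42.0, -45.0, 126.0], [42.0, -42.0, 125.0], [45.0, -50.0, 133.0], [44.0, -37.0, 129.0], [43.0, -50.0, 125.0]]
```

Run:
```python
from chk import *
s=arm.read_state()
k=W(-184,0,38);print(s['position'],(k-s['position']).round(1))
for z in(150,35):print(ik(np.r_[k[:2],z],y,0.0))
for f in(.3,.6):print(ik(s['position']+f*(np.r_[k[:2],190]-s['position']),y,.5*(1-f)))
```

```text
[517.74694249 -60.62994053 194.77684162] [ -74.1   39.2 -156.8]
(array([ 0.32 ,  0.161, -0.535, -0.   , -0.875]), np.float64(0.0))
(array([ 0.32 ,  0.348, -0.669, -0.   , -0.553]), np.float64(0.0))
(array([ 0.267,  0.046, -0.641,  0.127, -0.543]), np.float64(0.0))
(array([ 0.293,  0.067, -0.563,  0.063, -0.746]), np.float64(0.0))
```

```bash
python3 -m creep '[[[-12,6,0],[-0.006,0.083,0],1],[[-25,13,0],[-0.013,0.17,0],1],[[-40,20,0],[-0.02,0.26,0],1],[[-52,28,0],[-0.027,0.35,0],1],[[-65,34,0],[-0.033,0.44,0],1],[[-74,39,-10],[-0.038,0.499,0],1],[[-74,39,-30],[-0.038,0.499,0],1],[[-74,39,-50],[-0.038,0.499,0],1],[[-74,39,-60],[-0.038,0.499,0],1],[[-74,39,-60],[-0.038,0.499,0],1]]'
python3 - <<'E'
from chk import *
s=arm.read_state()
k=W(-184,0,35);print(s['position'],(k-s['position']).round(1),(tool(y,0)[0]*R.from_quat(s['ee_rot']).inv()).as_rotvec().round(3))
im,d,st=snap('wrist','l1')
e=proj('wrist',[W(-184,0,57),W(-184,20,57),W(-184,-20,57)],st);print(e)
im2=im[:,:,::-1].copy()
for a in e: cv2.circle(im2,tuple(int(v) for v in a),2,(0,0,255),-1)
cv2.imwrite('pics/l1b.png',im2)
E
```

```text
clock: 27.12
position: [442.2, -22.1, 130.3]
ee_rot: [0.521, -0.482, 0.479, -0.516]
contact_force: [-0.7, 0.5, -1.3]
gripper_width: 85.6
[442.18217072 -22.14607353 130.30825788] [  1.4   0.7 -95.3] [ 0.003 -0.009  0.   ]
[[252.69528496 201.35156132]
 [228.91330463 201.35885099]
 [276.47050432 201.3422843 ]]
```

View pics/l1b.png

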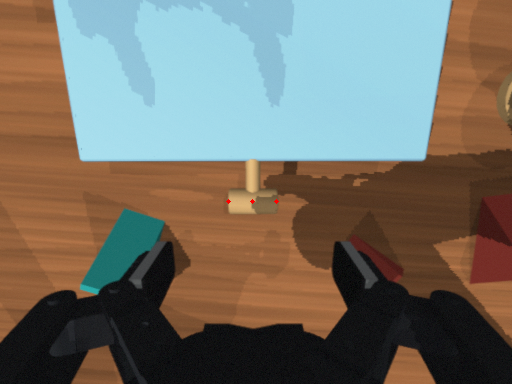

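```bash
python3 -m creep '[[[0.5,0.5,-20],[0,-0.005,0],1],[[1,0.7,-45],[0.003,-0.009,0],1],[[1.4,0.7,-65],[0.003,-0.009,0],1],[[1.4,0.7,-83],[0.003,-0.009,0],1],[[1.4,0.7,-92],[0.003,-0.009,0],1],[[1.4,0.7,-95],[0.003,-0.009,0],1],[[1.4,0.7,-95],[0.003,-0.009,0],1],[[1.4,0.7,-95],[0.003,-0.009,0],1]]' && python3 -m creep '[[[0,0,0],[0,0,0],0.4],[[0,0,0],[0,0,0],0.1],[[0,0,0],[0,0,0],-0.05],[[0,0,0],[0,0,0],-1],[[0,0,0],[0,0,0],-1],[[0,0,0],[0,0,0],-1],[[0,0,0],[0,0,0],-1]]'
```

```text
clock: 27.83
position: [445.9, -20.9, 39.4]
ee_rot: [-0.516, 0.479, -0.482, 0.522]
contact_force: [-0.6, -0.4, 0.1]
gripper_width: 85.3
clock: 28.42
position: [445.1, -21.7, 39.7]
ee_rot: [-0.516, 0.479, -0.482, 0.521]
contact_force: [-0.3, -4.0, 4.3]
gripper_width: 39.1
```

Run:
```python
import numpy as np
c,s=np.cos(.0755),np.sin(.0755);p0=np.arccos(175/184)
f=lambda a:np.array([184*np.sin(p0-a)*c,184*np.sin(p0-a)*s,184*np.cos(p0-a)])
A=np.linspace(1.9,0,41)
for k in (0,10,20,30):
    print([(f(A[k+i])-f(A[k])).round(1).tolist() for i in range(1,11)])
```

```text
[[0.1, 0.0, 8.7], [0.6, 0.0, 17.5], [1.5, 0.1, 26.2], [2.8, 0.2, 34.8], [4.5, 0.3, 43.4], [6.6, 0.5, 51.8], [9.1, 0.7, 60.2], [12.1, 0.9, 68.4], [15.4, 1.2, 76.5], [19.0, 1.4, 84.4]]
[[4.1, 0.3, 7.7], [8.5, 0.6, 15.3], [13.2, 1.0, 22.6], [18.3, 1.4, 29.7], [23.8, 1.8, 36.5], [29.5, 2.2, 43.1], [35.6, 2.7, 49.3], [41.9, 3.2, 55.3], [48.6, 3.7, 61.0], [55.4, 4.2, 66.4]]
[[7.1, 0.5, 5.0], [14.5, 1.1, 9.7], [22.1, 1.7, 14.0], [29.8, 2.3, 18.0], [37.8, 2.9, 21.6], [45.9, 3.5, 24.8], [54.1, 4.1, 27.6], [62.5, 4.7, 30.0], [71.0, 5.4, 32.0], [79.6, 6.0, 33.6]]
[[8.6, 0.7, 1.2], [17.3, 1.3, 2.0], [26.0, 2.0, 2.3], [34.7, 2.6, 2.3], [43.4, 3.3, 1.8], [52.1, 3.9, 1.0], [60.7, 4.6, -0.3], [69.3, 5.2, -2.0], [77.7, 5.9, -4.1], [86.1, 6.5, -6.6]]
```

```bash
python3 -m creep '[[[0.1,0,8.7],[0,0,0],-1],[[0.6,0,17.5],[0,0,0],-1],[[1.5,0.1,26.2],[0,0,0],-1],[[2.8,0.2,34.8],[0,0,0],-1],[[4.5,0.3,43.4],[0,0,0],-1],[[6.6,0.5,51.8],[0,0,0],-1],[[9.1,0.7,60.2],[0,0,0],-1],[[12.1,0.9,68.4],[0,0,0],-1],[[15.4,1.2,76.5],[0,0,0],-1],[[19,1.4,84.4],[0,0,0],-1]]' && python3 -m creep '[[[4.1,0.3,7.7],[0,0,0],-1],[[8.5,0.6,15.3],[0,0,0],-1],[[13.2,1,22.6],[0,0,0],-1],[[18.3,1.4,29.7],[0,0,0],-1],[[23.8,1.8,36.5],[0,0,0],-1],[[29.5,2.2,43.1],[0,0,0],-1],[[35.6,2.7,49.3],[0,0,0],-1],[[41.9,3.2,55.3],[0,0,0],-1],[[48.6,3.7,61],[0,0,0],-1],[[55.4,4.2,66.4],[0,0,0],-1]]'
python3 - <<'E'
from chk import *
im,d,st=snap('side','m1');P=cloud('side',d);L=np.dstack([(P[...,:2]-O)@Rc,P[...,2]])
print(st['position'],(st['position'][:2]-O)@Rc)
E
```

```text
clock: 29.25
position: [464.3, -20.2, 123.1]
ee_rot: [-0.516, 0.479, -0.482, 0.521]
contact_force: [6.9, -3.9, -8.7]
gripper_width: 38.8
clock: 30.08
position: [518.6, -16.0, 189.3]
ee_rot: [-0.517, 0.48, -0.482, 0.52]
contact_force: [2.5, -4.5, -10.6]
gripper_width: 39.0
[518.64950518 -16.0142702  189.33134489] [-108.77621818   -0.21006425]
```

View pics/m1.png

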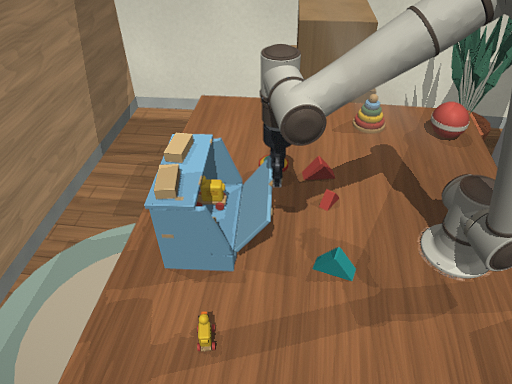

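```bash
python3 -m creep '[[[7.1,0.5,5],[0,0,0],-1],[[14.5,1.1,9.7],[0,0,0],-1],[[22.1,1.7,14],[0,0,0],-1],[[29.8,2.3,18],[0,0,0],-1],[[37.8,2.9,21.6],[0,0,0],-1],[[45.9,3.5,24.8],[0,0,0],-1],[[54.1,4.1,27.6],[0,0,0],-1],[[62.5,4.7,30],[0,0,0],-1],[[71,5.4,32],[0,0,0],-1],[[79.6,6,33.6],[0,0,0],-1]]' && python3 -m creep '[[[8.6,0.7,1.2],[0,0,0],-1],[[17.3,1.3,2],[0,0,0],-1],[[26,2,2.3],[0,0,0],-1],[[34.7,2.6,2.3],[0,0,0],-1],[[43.4,3.3,1.8],[0,0,0],-1],[[52.1,3.9,1],[0,0,0],-1],[[60.7,4.6,-0.3],[0,0,0],-1],[[66,5,-1.3],[0,0,0],-1],[[71,5.4,-2.4],[0,0,0],-1],[[75,5.7,-3.5],[0,0,0],-1],[[75,5.7,-3.5],[0,0,0],-1]]'
python3 - <<'E'
from chk import *
im,d,st=snap('side','m2')
print(st['position'],(st['position'][:2]-O)@Rc)
E
```

```text
clock: 30.97
position: [598.9, -9.8, 223.8]
ee_rot: [-0.517, 0.479, -0.482, 0.521]
contact_force: [-3.8, -4.1, -4.8]
gripper_width: 38.8
clock: 31.88
position: [675.6, -3.9, 221.1]
ee_rot: [-0.515, 0.478, -0.483, 0.522]
contact_force: [-0.7, -4.0, 3.1]
gripper_width: 39.0
[675.59490667  -3.90877675 221.11008031] [4.86351784e+01 2.28198073e-02]
```

View pics/m2.png

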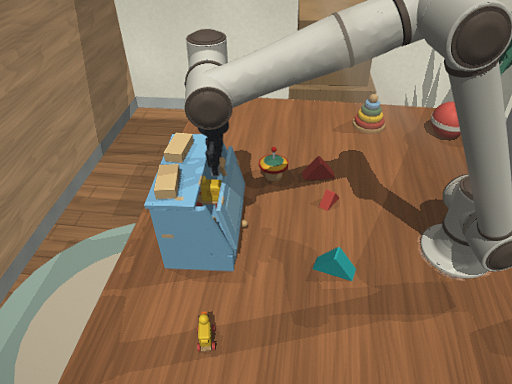

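```bash
python3 -m creep '[[[2.5,0.2,-0.8],[0,0,0],-1],[[5,0.4,-1.6],[0,0,0],-1],[[7,0.5,-2.2],[0,0,0],-1],[[8.5,0.6,-2.7],[0,0,0],-1],[[8.5,0.6,-2.7],[0,0,0],-1],[[8.5,0.6,-2.7],[0,0,0],-1]]'
python3 - <<'E'
from chk import *
def ang(n,tag):
    im,d,st=snap(n,tag);P=cloud(n,d,st);L=np.dstack([(P[...,:2]-O)@Rc,P[...,2]]);hsv=cv2.cvtColor(im,cv2.COLOR_RGB2HSV)
    m=(hsv[...,0]>90)&(hsv[...,0]<115)&(L[...,2]>75)&(L[...,2]<195)&(L[...,0]>-30)&(L[...,0]<70)&(abs(L[...,1])<125)
    q=L[m];b=np.polyfit(q[:,2],q[:,0],1)
    for _ in range(5):
        e=q[:,0]-np.polyval(b,q[:,2]);q=q[abs(e)<6];b=np.polyfit(q[:,2],q[:,0],1)
    return len(q),np.degrees(np.arctan(b[0])),np.polyval(b,[60,200])
print(ang('scene','n1'))
im,d,st=pickle.load(open('pics/scene0.pkl','rb'))
import h
def ang0(n,f):
    im,d,st=pickle.load(open(f'pics/{f}.pkl','rb'));P=cloud(n,d,st);L=np.dstack([(P[...,:2]-O)@Rc,P[...,2]]);hsv=cv2.cvtColor(im,cv2.COLOR_RGB2HSV)
    m=(hsv[...,0]>90)&(hsv[...,0]<115)&(L[...,2]>75)&(L[...,2]<195)&(L[...,0]>-30)&(L[...,0]<70)&(abs(L[...,1])<125)
    q=L[m];b=np.polyfit(q[:,2],q[:,0],1)
    for _ in range(5):
        e=q[:,0]-np.polyval(b,q[:,2]);q=q[abs(e)<6];b=np.polyfit(q[:,2],q[:,0],1)
    return len(q),np.degrees(np.arctan(b[0])),np.polyval(b,[60,200])
print('start',ang0('scene','scene0'))
E
```

```text
clock: 32.43
position: [683.6, -3.3, 218.9]
ee_rot: [-0.515, 0.478, -0.483, 0.522]
contact_force: [-1.2, -5.0, 4.7]
gripper_width: 38.9
(1506, np.float64(15.92872445364338), array([-13.49059873,  26.46534351]))
start (1992, np.float64(20.179414129856283), array([-13.81946958,  37.63339836]))
```

```bash
python3 -m creep '[[[2,0.1,-0.6],[0,0,0],-1],[[4,0.3,-1.2],[0,0,0],-1],[[6,0.4,-1.9],[0,0,0],-1],[[7.5,0.6,-2.4],[0,0,0],-1],[[7.5,0.6,-2.4],[0,0,0],-1]]'
cat > ang.py <<'E'
from chk import *
def ang0(n,f):
    im,d,st=pickle.load(open(f'pics/{f}.pkl','rb'));P=cloud(n,d,st);L=np.dstack([(P[...,:2]-O)@Rc,P[...,2]]);hsv=cv2.cvtColor(im,cv2.COLOR_RGB2HSV)
    m=(hsv[...,0]>90)&(hsv[...,0]<115)&(L[...,2]>75)&(L[...,2]<195)&(L[...,0]>-30)&(L[...,0]<70)&(abs(L[...,1])<125)
    q=L[m];b=np.polyfit(q[:,2],q[:,0],1)
    for _ in range(5):
        e=q[:,0]-np.polyval(b,q[:,2]);q=q[abs(e)<6];b=np.polyfit(q[:,2],q[:,0],1)
    return len(q),np.degrees(np.arctan(b[0])).round(2),np.polyval(b,[60,200]).round(1)
E
python3 - <<'E'
from ang import *
snap('scene','n2');snap('wrist','n2w')
print(ang0('scene','n2'),(arm.read_state()['position'][:2]-O)@Rc)
E
```

```text
clock: 32.9
position: [691.2, -2.7, 216.4]
ee_rot: [-0.515, 0.478, -0.483, 0.522]
contact_force: [-0.3, -4.4, 5.7]
gripper_width: 38.6
(1771, np.float64(18.29), array([-13.6,  32.7])) [6.40917828e+01 7.47157600e-03]
```

View pics/n2w.png

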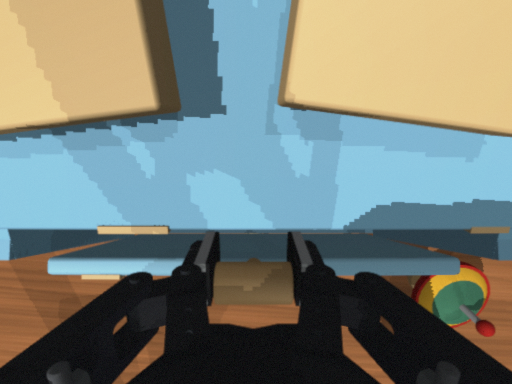

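```bash
python3 -m creep '[[[1,0.1,-0.3],[0,0,0],-1],[[2,0.2,-0.7],[0,0,0],-1],[[2.5,0.2,-0.8],[0,0,0],-1],[[2.5,0.2,-0.8],[0,0,0],-0.1],[[2.5,0.2,-0.8],[0,0,0],0],[[2.5,0.2,-0.8],[0,0,0],0.1],[[2.5,0.2,-0.8],[0,0,0],0.3],[[2.5,0.2,-0.8],[0,0,0],0.6],[[2.5,0.2,-0.8],[0,0,0],0.6]]'
python3 - <<'E'
from ang import *
snap('scene','n3')
s=arm.read_state();print(ang0('scene','n3'),s['position'],s['contact_force'])
E
```

```text
clock: 33.75
position: [692.4, -1.7, 213.4]
ee_rot: [-0.516, 0.479, -0.482, 0.521]
contact_force: [-0.6, -0.1, -0.4]
gripper_width: 68.7
(1988, np.float64(20.17), array([-13.8,  37.6])) [692.35351103  -1.89925712 213.49493921] [-0.2133276   0.23641124 -0.81241207]
```

```bash
python3 -m creep '[[[-4,-0.3,3],[0,0,0],0.6],[[-6,-0.5,15],[0,0,0],0.6],[[-6,-0.5,40],[0,0,0],0.6],[[-10,-0.5,75],[0,0,0],0.6],[[-30,-2,105],[0,0,0],1],[[-60,-4,125],[0,0,0],1],[[-100,0,130],[0,0,0],1],[[-135,10,130],[0,0,0],1],[[-165,30,130],[0,0,0],1],[[-195,50,130],[0,0,0],1],[[-220,70,130],[0,0,0],1],[[-220,70,130],[0,0,0],1]]'
python3 - <<'E'
from ang import *
for n in('scene','side','wrist'):snap(n,'z'+n)
s=arm.read_state();print(ang0('scene','zscene'),ang0('side','zside'),ang0('side','side0'),s['position'],s['contact_force'])
for n in('scene','side'):
    a=pickle.load(open(f'pics/{n}0.pkl','rb'));b=pickle.load(open(f'pics/z{n}.pkl','rb'))
    for t,x in(('0',a),('z',b)):
        P=cloud(n,x[1]);L=np.dstack([(P[...,:2]-O)@Rc,P[...,2]]);hsv=cv2.cvtColor(x[0],cv2.COLOR_RGB2HSV).astype(int)
        out=[]
        for m in((L[...,2]>255)&(L[...,2]<275)&(L[...,0]>70)&(L[...,0]<220)&(L[...,1]>40)&(L[...,1]<150),(L[...,2]>255)&(L[...,2]<275)&(L[...,0]>70)&(L[...,0]<220)&(L[...,1]<20)&(L[...,1]>-150),(P[...,2]>40)&(P[...,2]<125)&(abs(P[...,0]-555)<62)&(abs(P[...,1]+283)<62)):
            q=P[m];out.append((np.array(cv2.minAreaRect(q[:,:2].astype(np.float32))[0]).round(1),len(q)))
        print(n,t,out)
    im,d,_=b;P=cloud(n,d);m=(P[...,0]>330)&(P[...,0]<480)&(P[...,1]>-345)&(P[...,1]<-250)&(P[...,2]>4);print('roof',P[m].max(0))
E
```

```text
clock: 34.8
position: [468.6, 69.0, 346.4]
ee_rot: [-0.515, 0.478, -0.481, 0.524]
contact_force: [0.0, 0.3, -0.1]
gripper_width: 85.2
(2000, np.float64(20.18), array([-13.8,  37.6])) (1403, np.float64(20.05), array([-10.8,  40.3])) (1408, np.float64(20.07), array([-10.8,  40.3])) [472.32143137  67.70407092 345.20113896] [-0.38945512  0.31566358  0.73247497]
scene 0 [(array([776.4,  89.9]), 851), (array([790.1, -60. ]), 1437), (array([ 552.3, -280.8]), 2285)]
scene z [(array([776.8,  88.7]), 850), (array([790.3, -59.7]), 1442), (array([ 552.3, -280.8]), 2284)]
roof [ 478.56143612 -271.29961585   68.13652945]
side 0 [(array([777.3,  92.3]), 595), (array([790. , -55.6]), 468), (array([ 554.8, -273.6]), 505)]
side z [(array([777. ,  92.1]), 593), (array([789.9, -55.8]), 469), (array([ 554.9, -272.9]), 507)]
roof [ 452.00508131 -253.67178237   66.78798615]
```

View pics/zscene.png

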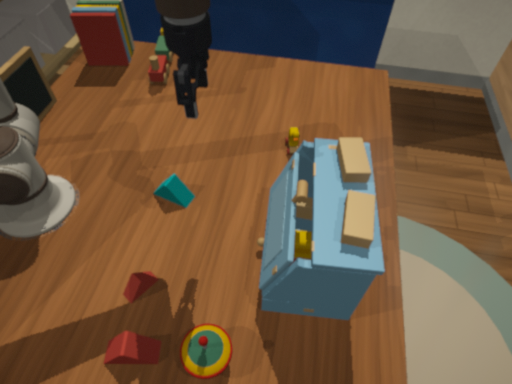

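View pics/zside.png

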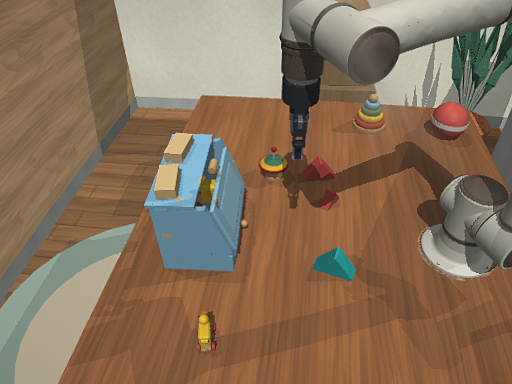

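View pics/zwrist.png

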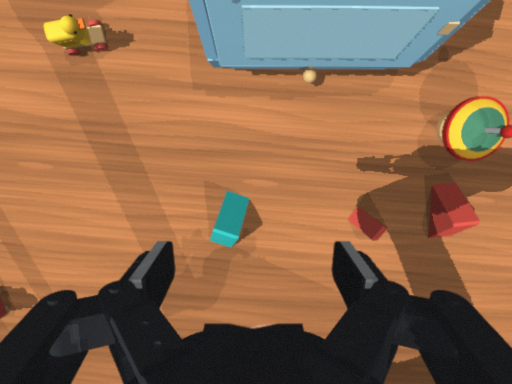

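The pictures show the front shut at its starting angle, with the duck upright inside (scene pixel 302,240). The roof block stands at (132,348), and the bystanders I could see haven't moved.

```bash
python3 -m creep '[[[0,0,0],[0,0,0],1],[[0,0,0],[0,0,0],1],[[0,0,0],[0,0,0],1]]'; python3 -c "
from bench import arm
print(arm.job_done())"
```

```text
clock: 35.2
position: [472.9, 67.1, 343.5]
ee_rot: [-0.516, 0.48, -0.482, 0.521]
contact_force: [0.5, 0.2, 0.2]
gripper_width: 85.5
the job is handed in; nothing more can be done
None
```

The yellow duck is in the cupboard with the front shut, and I handed the job in at about 35 s of the 72 s allowed. No verdict was reported.

**What I did:** The larger red roof block was the toy standing where the front comes down, so I set it aside upright at about (400, -300). I lowered the front by its knob all the way to its stop. I stood the larger duck on the cupboard floor with a leaning grasp, let go, and brought the front back up.

**Last checks:**
- **Front:** its measured angle matches the start in both fixed cameras (20.18° against 20.18°, and 20.05° against 20.07°).
- **Duck:** upright and about 14 mm clear of the shut front's inner face, measured before closing. The final picture shows it still standing.
- **Bystanders:** the spinning top and the two roof bricks are within about 1 mm of where they began. The brick inside was only seen in the pictures and was not measured again after closing.
- **Robot:** the arm was clear of everything at hand-in.

**What did not go cleanly:**
- **Knob slip:** the knob shifted about 10 mm between the fingers in both directions. On closing, the cupboard roof's edge kept me from carrying it further. I let go with an estimated 1.3° left (1.9° at the last measurement), and the front settled shut under its own weight. I did not push it again afterwards.
- **Joint 4 limit:** on my first approach to the duck, joint 4 read 2.051 against its 2.05 limit for a moment. I backed off and used a smaller lean.

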